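Seat the dip probe and hold the shutter lever at the third click

ROBOT

A 7-joint arm with a two-finger parallel gripper is mounted at the origin on the work surface. World frame = base frame: x ahead of the robot, y to its left, z up, the work surface at z = 0. Lengths are in mm, angles in rad, forces in N, time in s.
With the tool pointing down it reaches from about 350 to 775 mm from the base axis. Payload 3.1 kg.
Tool frame: the origin (TCP) lies at the very end of the fingers, on their centre line; the grasp point (between the pads) lies behind it (env.tcp_to_grasp is the y of the grasp point in the tool frame, in mm); y points along the fingers, x is the direction in which the jaws open and shut, and the axes are right-handed (so a half turn about y gives the same grasp; the last joint's range is limited). The gripper opens to 85 mm and grips with 20 to 120 N. Pads are 22 mm wide; open, the fingers measure 114 mm over their backs; the gripper's body (76 mm by 85 mm) begins 54 mm behind the grasp point. The pads swing forward as they close: fully open they stand 13 mm farther back than shut.
Start: joints at [-1.2, 0.311, 0.014, 1.512, -0.004, 1.319, -0.027], TCP at [220.623, 503.829, 209.104] pointing down, gripper open.
Joint ranges: [-2.7, 2.7], [-0.3, 1.91], [-1.27, 1.3], [0.12, 2.57], [-1.44, 4.58], [0.2, 2.03], [-3.05, 3.05]. Speed limits (rad/s): [2.79, 2.79, 3.14, 3.14, 3.14, 3.14, 3.14].

INTERFACE

Orientations are given as a rotation vector (axis times angle).
In Python, from cell import env gives the robot as it stands. The module is installed in compiled form; this text tells all that it offers.
- The arm moves only by the tool arm_command, never from a script. Its argument "increments" is one flat list of numbers, 5 for each row, row after row: the shift along the tool's x, y, z in units of 50 mm (1.0 is 50 mm), then the turn about the tool's y in degrees, then the opening, from 0 (shut) to 1 (fully open). A call has 1 to 8 rows; each row is the pose to reach, as a shift and turn from the pose commanded when the call began, along the tool's axes at that moment; what a row does not reach only later rows make up. A row lasts 1/10 s, in which the tool goes at most 50 mm and 8.59 degrees, less where a joint would pass 70% of its speed; a pose out of reach is approached as far as the arm can. A call with a gripper value outside its range is refused whole. The fingers move at their own pace and stop on an object; "newtons" is the grip in N (left out, the last holds). Time passes only in rows, so rows that repeat a pose let the fingers close. It gives the time, the measured TCP pose, the force and the opening at its end, in the units of the state.
- env.observe(): the state, without advancing time (a new reading comes with each control period).
- env.camera(name): name is "side" or "top"; returns a dict with "color" (384x512x3 uint8, blue, green, red), "fx", "fy", "cx", "cy" (pixels), "R" (3x3) and "t" (3): a world point X has camera coordinates R X + t. Camera axes: x right, y down, z forward; pixel columns grow to the right and rows downward; lengths in mm; the calibration is good to about 2 mm. A picture is of the moment at which its call begins. There is no depth.
- env.job_done(): hands the job in, once; it reports no verdict.
The state is a dict: "time_s": time; "joint_pos": joint angles; "qd": joint speeds; "joint_efforts": joint torques, N m; "position": TCP position; "ee_rot": TCP orientation; "contact_force": force on the tool from outside, world axes, zero at the start; "ft_torque": the same for the moment, N m; "grip_width": opening from 0.0 (shut) to 1.0 (fully open).
Only numpy, scipy, OpenCV 4.12 (cv2) and the standard library are available. Lean on these libraries where they do the work, as an engineer would, in place of code of your own. Each camera call takes 0.05 s, during which the arm holds its last target.

TASK

Take the dip probe (the rod with the narrow, taller head) from its rack and put it down through the eyelet on the meter's arm until its head sits on the eyelet, then let go of it. Then swing the meter's click lever away from its rest, feeling the clicks, until it has dropped in after exactly the third click, never going over into a fourth, and finish while still holding it there in the gripper, for it springs back when let go. Leave everything else where it stands.

Things in the scene. Friction and masses are not known exactly. Their poses are not given: they have to be found in the camera images.
- meter: grey bench meter, fixed, housing 170 x 220 x 60 mm (its x, y, z); origin under the housing's centre on the work surface, x pointing away from its display side, z up. An arm on its +y side carries the eyelet plate; a glass beaker (60 mm across, 55 mm high) fixed to the meter stands under the eyelet. The click lever is on its flat top.
- eyelet (a point): centre of the eyelet hole, at the top face of its plate, 100 mm above the work surface. Vertical through hole, 14 mm diameter with a 2 mm chamfer, in a 50 x 50 x 10 mm aluminium plate; z up.
- rack: white parking rack, fixed, 70 x 200 mm foot, 100 mm high; origin under its centre. Its top plate (50 x 200 x 10 mm) has three vertical 14 mm holes in a row along its own y, at -65, 0 and +65 mm. The probe and the stirrer hang by their heads in the two end holes, which one is in which differs; the middle hole is empty.
- probe_grip (a point): centre of the dip probe's head (the place to grip), z along the probe, up. Loose, about 90 g. Head: black upright cylinder 22 mm diameter, 50 mm tall, 25 mm each way from this point. Below it a steel rod 10 mm diameter, 85 mm long, round end: its tip is 110 mm below this point. Lift it over 85 mm to clear the rack, over 110 mm to pass above the other rod's head.
- probe_collar (a point): the underside of the dip probe's head, on its axis, 25 mm below probe_grip and 85 mm above the rod's tip. When the probe is fully home in the eyelet this lies at the eyelet point.
- probe: the dip probe; origin at the lower tip of its rod, z along the rod, up
- stirrer_grip (a point): loose bystander, leave it alone: the stirrer in the other end hole of the rack, same rod but a wider, lower head (40 mm diameter, 22 mm tall); the point is the centre of its head
- lever (a joint): swing of the click lever (rad), 0 at its rest stop, growing anticlockwise seen from above about the vertical axis through pivot, to 1.4. A return spring drives it back to 0 (about 4 N at the knob). After a free travel that differs every time it runs over six teeth 0.24 rad apart (23 mm at the knob); the first crest, which is the first click, comes within the first 0.3 rad.
- lever_knob (a point): centre of the lever's black upright round knob, 16 mm diameter, 40 mm tall, 95 mm from the pivot axis; this point is 108 mm above the work surface, the flat steel bar under the knob has its top at 88 mm and is 16 mm wide. The round knob can turn in the grip as the lever swings.
- pivot (a point): point on the lever's vertical turning axis, 108 mm above the work surface (level with lever_knob)
- click_pin (a joint): lift of the brass sprung pin under the lever (m): 0 on the free travel and when down in the gap between two teeth, about 0.0035 on a tooth's crest. Climbing a tooth, the push at the knob jumps up by 2 to 4 N; over and past the crest it falls again by about as much (the click), and 0.12 rad (11 mm at the knob) after the crest the pin is down in the gap, where the next tooth stiffly stops it. The return spring overcomes the teeth if the lever is let go.
- vial_a: loose bystander, leave it alone: small glass vial, 28 mm diameter, 50 mm high; origin under it
- vial_b: loose bystander, leave it alone: small white vial, 28 mm diameter, 50 mm high; origin under it
- flask: loose bystander, leave it alone: clear bottle with a screw cap, 72 mm diameter, 130 mm high; origin under it
- beaker: loose bystander, leave it alone: open glass beaker, 68 mm diameter, 80 mm high; origin under it
- tip_box: loose bystander, leave it alone: lidded box, 84 x 124 x 52 mm; origin under it
- weight: loose bystander, leave it alone: steel weight, 36 mm diameter, 35 mm high; origin under it

How it is judged:
By the outcome, as a careful person would: the job done as asked, in the order asked, and still so for the second after the job is handed in, while the arm keeps its last pose, push and grip.
It also fails if it takes over 72 s, if anything falls off the work surface, if the arm or the gripper's body presses on something with over 40 N, if the wrist force passes 120 N, or if a joint passes its speed limit or range.

## Working session

There is one attempt and no reset: what is moved stays moved. The work goes in short steps, Python scripts to look and compute and a tool call to move; the robot and the scene stay as the last step left them, time stands still between calls to the robot, and variables do not carry over. Pictures are saved under pics/ and viewed, and the job is handed in when it is done.

Besides the shell and the picture viewer there is one more tool, called after "Call:" as name(argument=value, ...) on one line, values as JSON. arm_command: Moves the arm, as the interface text tells. Its arguments: {"type":"object","properties":{"increments":{"type":"array","items":{"type":"number"}},"newtons":{"type":"number"}},"required":["increments"]}

```bash
mkdir -p pics
python3 - <<'E'
from cell import env
import cv2,numpy as np
for n in("side","top"):
    c=env.camera(n); cv2.imwrite(f"pics/{n}0.png",c["color"])
    print(n,c["fx"],c["fy"],c["cx"],c["cy"],np.round(c["R"],4).tolist(),np.round(c["t"],1).tolist())
print(env.observe(), env.tcp_to_grasp)
E
```

```text
side 397.50910688762957 397.50910688762957 256.7262007076365 194.5727127549791 [[0.9952, -0.0974, 0.0107], [-0.0437, -0.5389, -0.8412], [0.0877, 0.8367, -0.5406]] [-589.7, 99.0, 1057.3]
top 418.46258160043976 418.46258160043976 259.3387231191782 187.53151635523406 [[0.0195, -0.9998, 0.0037], [-0.9872, -0.0198, -0.1585], [0.1585, -0.0006, -0.9874]] [-57.0, 599.4, 1223.0]
{'time_s': 0.1, 'joint_pos': array([-1.19968929,  0.31164174,  0.01399454,  1.51288561, -0.00441878,
        1.31917671, -0.02717877]), 'qd': array([ 0.00054729, -0.00254999, -0.00129351, -0.00502697,  0.00017175,
       -0.00067433, -0.00055472]), 'joint_efforts': array([ 5.95087295e-04, -3.80856049e+01,  1.46688321e-01, -2.31242824e+01,
        1.23449622e-02,  8.17742490e-03, -1.08175374e-05]), 'position': array([220.35821816, 503.17821655, 208.13637884]), 'ee_rot': array([-1.37786445, -0.8988015 ,  0.90160135]), 'contact_force': array([-0.92540051, -0.59934586, -0.49733427]), 'ft_torque': array([-0.0677965 ,  0.01950999,  0.00492232]), 'grip_width': 0.9975327283478957} -18.700000000000003
```

View pics/side0.png

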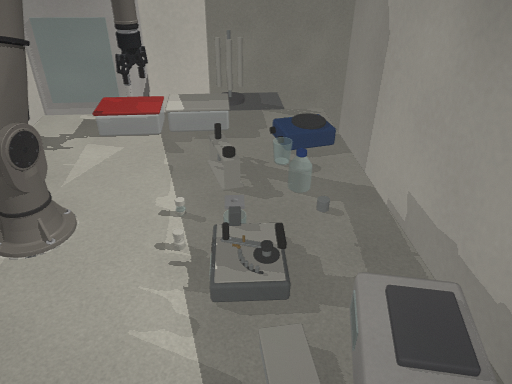

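View pics/top0.png

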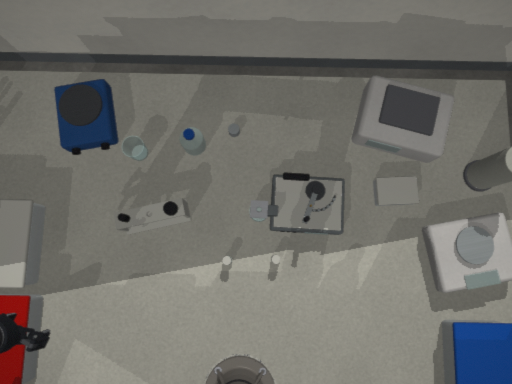

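The probe (narrow head) is at the left end of the rack: top view (123,217), side view (218,131). The stirrer is at top (170,208). The meter is at top (307,204), with the lever knob near (306,219) and the eyelet near (272,210). I'll zoom in on these.

Run:
```python
import cv2
t=cv2.imread("pics/top0.png");s=cv2.imread("pics/side0.png")
cv2.imwrite("pics/t_m.png",cv2.resize(t[165:245,240:350],None,fx=7,fy=7,interpolation=2))
cv2.imwrite("pics/t_r.png",cv2.resize(t[180:250,100:210],None,fx=7,fy=7,interpolation=2))
cv2.imwrite("pics/s_m.png",cv2.resize(s[190:305,200:300],None,fx=5,fy=5,interpolation=2))
cv2.imwrite("pics/s_r.png",cv2.resize(s[110:200,190:270],None,fx=6,fy=6,interpolation=2))
```

```text
(no output)
```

View pics/t_m.png

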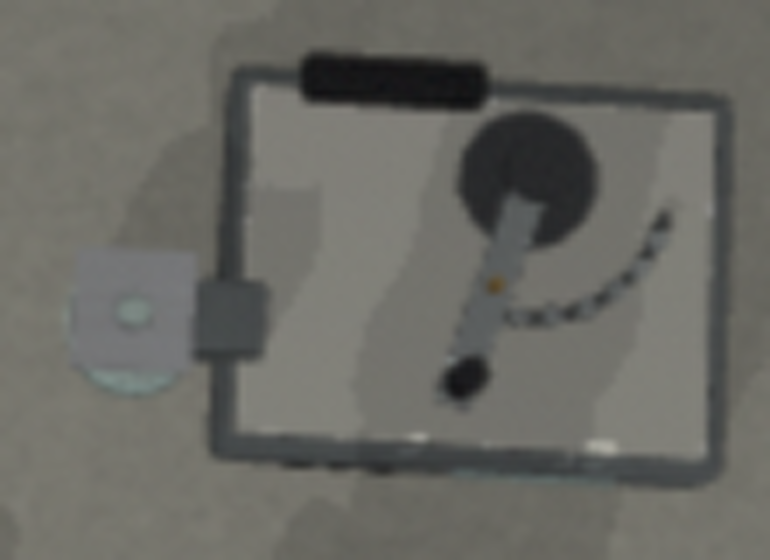

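View pics/t_r.png

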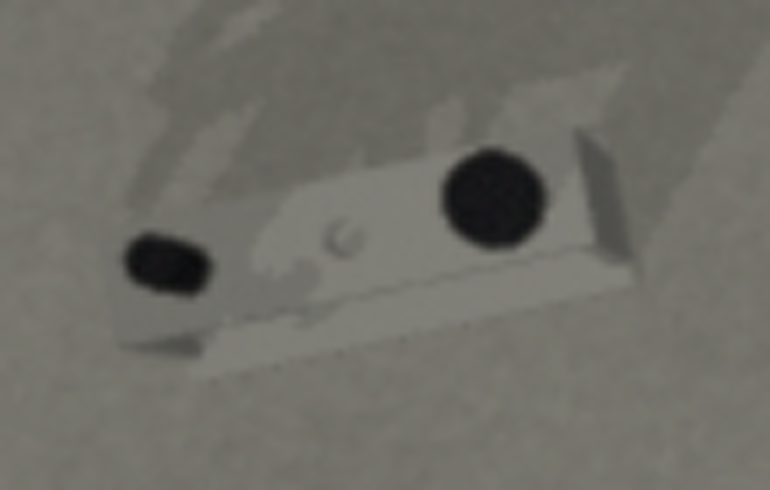

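View pics/s_m.png

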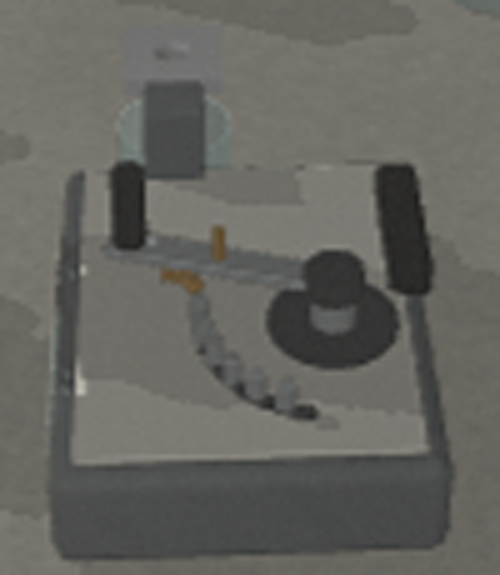

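View pics/s_r.png

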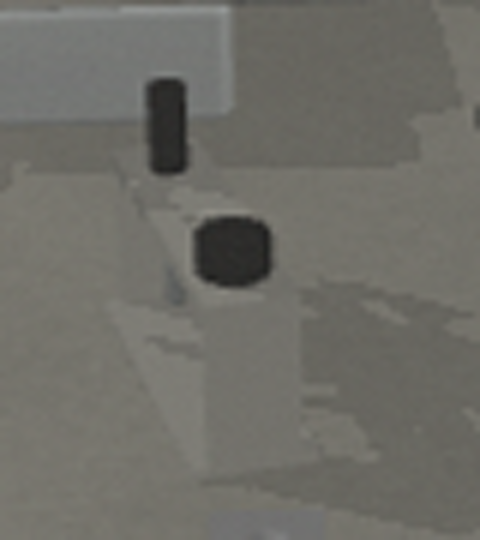

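The crops show the probe head at crop (168,264), the eyelet hole at (134,312) and the knob at (465,378). The teeth lie on the -y side, so the lever swings towards -y. Next I'll measure by masks and rays.

```bash
cat > h.py <<'E'
import cv2,numpy as np
from cell import env
def cam(n): return env.camera(n)
def P(c,X): 
    q=c["R"]@np.asarray(X,float)+c["t"]; return np.array([c["fx"]*q[0]/q[2]+c["cx"],c["fy"]*q[1]/q[2]+c["cy"]])
def ray(c,p):
    R=np.array(c["R"]);o=-R.T@c["t"]; d=R.T@np.array([(p[0]-c["cx"])/c["fx"],(p[1]-c["cy"])/c["fy"],1]); return o,d/np.linalg.norm(d)
def onz(c,p,z): o,d=ray(c,p); return o+d*(z-o[2])/d[2]
def tri(c1,p1,c2,p2):
    A=0;b=0
    L=[]
    for c,p in((c1,p1),(c2,p2)):
        o,d=ray(c,p);M=np.eye(3)-np.outer(d,d);A=A+M;b=b+M@o
    X=np.linalg.solve(A,b); return X,[np.round(P(c,X)-p,2).tolist() for c,p in((c1,p1),(c2,p2))]
def blob(img,box,th,area=False):
    x0,y0,x1,y1=box;g=img[y0:y1,x0:x1].max(2)
    n,l,s,ce=cv2.connectedComponentsWithStats((g<th).astype(np.uint8))
    return [(np.round(ce[i]+[x0,y0],2).tolist(),(s[i][:4]+[x0,y0,0,0]).tolist(),int(s[i][4])) for i in range(1,n) if s[i][4]>8]
E
python3 - <<'E'
from h import *
T=cam("top");S=cam("side")
t=T["color"];s=S["color"]
np.set_printoptions(suppress=True,precision=1)
for nm,im,box in(("probe t",t,(112,205,135,230)),("stir t",t,(160,198,182,220)),("knob t",t,(298,212,314,226)),("pivot t",t,(298,175,330,205)),("probe s",s,(208,118,228,145)),("stir s",s,(218,142,240,162)),("knob s",s,(218,218,232,243)),("pivot s",s,(250,236,285,270))):
    for th in(45,65): print(nm,th,blob(im,box,th))
E
```

```text
probe t 45 [([123.48, 217.39], [118, 214, 12, 8], 71)]
probe t 65 [([123.46, 217.38], [118, 213, 12, 9], 81)]
stir t 45 [([170.09, 207.99], [164, 202, 13, 13], 140)]
stir t 65 [([170.06, 207.94], [163, 201, 15, 14], 157)]
knob t 45 [([306.0, 218.62], [304, 216, 5, 6], 21)]
knob t 65 [([305.96, 218.61], [303, 216, 7, 6], 28)]
pivot t 45 [([303.11, 177.0], [298, 175, 12, 5], 56), ([315.23, 188.92], [307, 182, 17, 17], 179)]
pivot t 65 [([304.09, 177.34], [298, 175, 18, 6], 74), ([322.5, 178.0], [317, 178, 12, 1], 12), ([315.15, 189.28], [306, 181, 19, 19], 252)]
probe s 45 [([218.41, 131.41], [216, 124, 5, 15], 39)]
probe s 65 [([217.53, 130.58], [215, 123, 6, 16], 93)]
stir s 45 [([231.43, 151.54], [227, 147, 8, 10], 35), ([224.47, 151.29], [223, 148, 5, 9], 17)]
stir s 65 [([228.5, 151.5], [223, 146, 12, 12], 126)]
knob s 45 [([226.96, 234.26], [224, 226, 5, 14], 23), ([223.89, 229.89], [223, 228, 4, 5], 9)]
knob s 65 [([225.35, 230.63], [222, 222, 7, 18], 106)]
pivot s 45 [([280.96, 241.58], [277, 236, 8, 13], 71)]
pivot s 65 [([280.8, 241.65], [277, 236, 8, 13], 95), ([266.31, 252.61], [254, 240, 26, 24], 373)]
```

Run:
```python
from h import *
T=cam("top");S=cam("side")
t=T["color"];s=S["color"]
np.set_printoptions(suppress=True,precision=1)
print("probe",tri(T,(123.47,217.38),S,(217.53,130.58)), onz(T,(123.47,217.38),125),onz(S,(217.53,130.58),125))
print("stir",tri(T,(170.07,207.96),S,(228.5,151.5)), onz(T,(170.07,207.96),111),onz(S,(228.5,151.5),111))
print("knob",tri(T,(306,218.6),S,(225.35,230.63)), onz(T,(306,218.6),108),onz(S,(225.35,230.63),108))
cv2.imwrite("pics/e_t.png",cv2.resize(t[195:225,245:280],None,fx=16,fy=16,interpolation=0))
cv2.imwrite("pics/e_s.png",cv2.resize(s[190:228,218:250],None,fx=16,fy=16,interpolation=0))
print((t[203:217,252:266].astype(int)[:,:,0]-t[203:217,252:266][:,:,2]))
print(s[194:206,226:244].sum(2)//3)
```

```text
probe (array([494.5, 334.4, 128.7]), [[0.0, 0.18], [0.15, -0.02]]) [495.3 335.6 125. ] [494.  342.8 125. ]
stir (array([525.3, 208.4, 113.6]), [[0.0, 0.14], [0.13, -0.02]]) [526. 209. 111.] [525.1 213.5 111. ]
knob (array([ 503.2, -179.9,  110.7]), [[0.0, 0.03], [0.04, -0.01]]) [ 503.5 -180.2  108. ] [ 503.1 -176.4  108. ]
[[1 2 3 3 3 2 2 2 2 1 3 3 2 3]
 [2 2 1 2 2 3 2 3 1 2 2 2 3 3]
 [2 1 1 1 2 2 2 3 2 2 2 2 3 3]
 [1 2 2 1 3 2 3 2 3 3 4 4 3 4]
 [1 2 2 2 2 3 4 4 4 2 3 2 2 2]
 [3 3 2 2 2 5 6 6 6 4 3 3 3 1]
 [2 2 1 2 4 8 8 8 7 4 3 3 3 3]
 [2 1 1 2 3 6 8 8 7 4 2 2 3 3]
 [2 2 2 2 2 3 5 5 4 2 1 1 3 2]
 [2 2 3 3 3 2 3 2 1 3 2 2 2 2]
 [2 2 2 2 2 2 3 2 1 2 4 4 3 3]
 [2 2 2 2 2 3 2 2 2 3 2 2 3 3]
 [3 3 2 2 3 3 2 3 3 2 2 4 4 3]
 [2 2 2 3 2 2 2 2 3 2 2 2 3 2]]
[[111 110 111 111 113 113 114 112 111 112 110 112 111 109 112 114 115 115]
 [111 113 113 113 112 109 111 113 113 112 111 112 113 112 112 112 113 112]
 [111 112 112 113 112 110 111 111 113 111 111 113 111 113 112 112 114 112]
 [114 112 113 112 111 112 112 112 113 111 111 115 112 111 111 114 112 113]
 [112 112 112 114 114 110 110 112 118 118 116 114 112 112 112 113 114 112]
 [114 110 112 112 112 108 106 107 117 120 126 123 114 113 112 112 113 111]
 [115 111 114 114 108  94  92 102 106 107 109 116 114 113 111 112 113 112]
 [113 113 114 115 112  96  91  99 106 105 106 110 113 114 112 113 115 113]
 [112 114 113 114 114 113 110 110 112 114 113 115 113 113 112 112 112 113]
 [114 113 114 116 113 113 113 113 114 115 113 114 114 113 113 113 113 114]
 [114 114 113 116 114 113 113 114 114 113 114 115 112 115 112 115 113 114]
 [114 115 115 117 115 113 116 115 115 114 116 115 116 115 114 112 113 112]]
```

View pics/e_t.png

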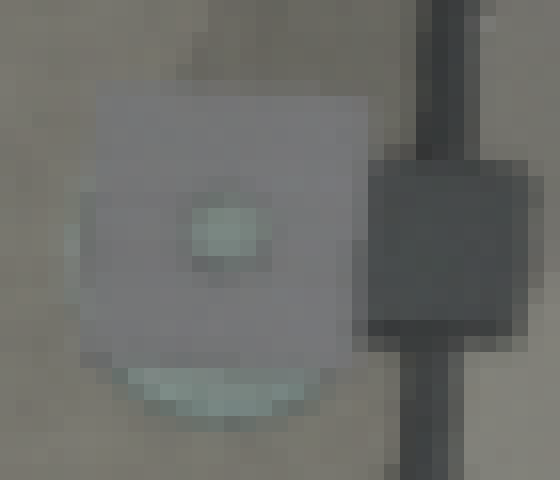

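View pics/e_s.png

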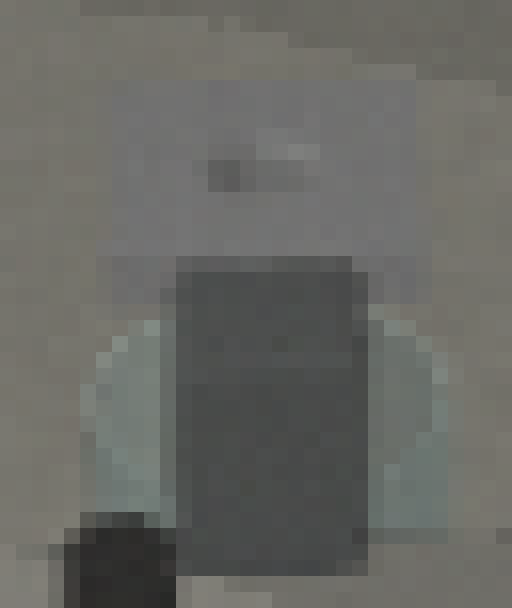

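```bash
cat >> h.py <<'E'
from scipy.spatial.transform import Rotation as Ro
def plan(target,jaw=None):
    "target TCP world; jaw = desired angle (deg) of tool x in world xy, mod 180"
    o=env.observe();M=Ro.from_rotvec(o["ee_rot"]).as_matrix()
    d=M.T@(np.asarray(target)-o["position"])/50
    a=np.degrees(np.arctan2(M[1,0],M[0,0]))
    print("t",round(o["time_s"],2),"pos",np.round(o["position"],1),"jawdeg",round(a,1),"toolx",M[:,0].round(3),"y",M[:,1].round(3),"z",M[:,2].round(3),"F",o["contact_force"].round(1),"grip",round(o["grip_width"],3),"j7",round(o["joint_pos"][6],2))
    print(" shift units",d.round(3))
    if jaw is not None:
        w=(jaw-a+90)%180-90; print(" turn about tool y:",round(-w,1)," (tool y down => world cw)")
E
python3 - <<'E'
from h import *
np.set_printoptions(suppress=True,precision=1)
T=cam("top");S=cam("side")
for z in(94,100):print("eye",onz(T,(258.6,209.3),z),onz(S,(234.2,199.7),z))
print("hub t",onz(T,(315.2,189),62),onz(S,(266.3,252.6),70))
plan((494.8,336,190),10)
E
```

```text
eye [529.  -44.2  94. ] [530.  -30.6  94. ]
eye [528.4 -44.2 100. ] [529.7 -39.7 100. ]
hub t [ 597.1 -212.9   62. ] [ 592.3 -215.1   70. ]
t 0.4 pos [220.6 503.7 208.9] jawdeg 66.4 toolx [ 0.4  0.9 -0. ] y [-0. -0. -1.] z [-0.9  0.4 -0. ] F [-0.1 -0.1  0.8] grip 1.0 j7 -0.03
 shift units [-0.9  0.4 -6.4]
 turn about tool y: 56.4  (tool y down => world cw)
```

Call:
arm_command(increments=[-0.1,0,-0.8,7,1,-0.2,0,-1.6,14,1,-0.35,0,-2.4,21,1,-0.45,0,-3.2,28,1,-0.55,0,-4,35,1,-0.65,0,-4.8,42,1,-0.8,0,-5.6,49,1,-0.88,0,-6.4,56,1])

```text
time_s: 1.2
position: [497.3, 333.9, 209.3]
ee_rot: [-1.566, -0.138, 0.138]
contact_force: [0.2, 0.7, 0.5]
grip_width: 0.999
```

Call:
arm_command(increments=[0,0,0,0,0.6,0,0,0,0,0.6])

```text
time_s: 1.4
position: [496.9, 334.1, 208.8]
ee_rot: [-1.567, -0.14, 0.14]
contact_force: [0.1, 0.4, 0.3]
grip_width: 0.691
```

Run:
```python
from h import *
T=cam("top");S=cam("side")
cv2.imwrite("pics/t1.png",cv2.resize(T["color"][180:250,90:190],None,fx=7,fy=7,interpolation=2))
cv2.imwrite("pics/s1.png",cv2.resize(S["color"][60:170,170:270],None,fx=5,fy=5,interpolation=2))
plan((494.8,336,110),10)
```

```text
t 1.5 pos [494.8 336.6 208.9] jawdeg 10.5 toolx [ 0.983  0.182 -0.001] y [-0.001  0.001 -1.   ] z [-0.182  0.983  0.001] F [-0.1 -0.5 -0.3] grip 0.6 j7 -0.34
 shift units [-0.     1.978 -0.013]
 turn about tool y: 0.5  (tool y down => world cw)
```

View pics/t1.png

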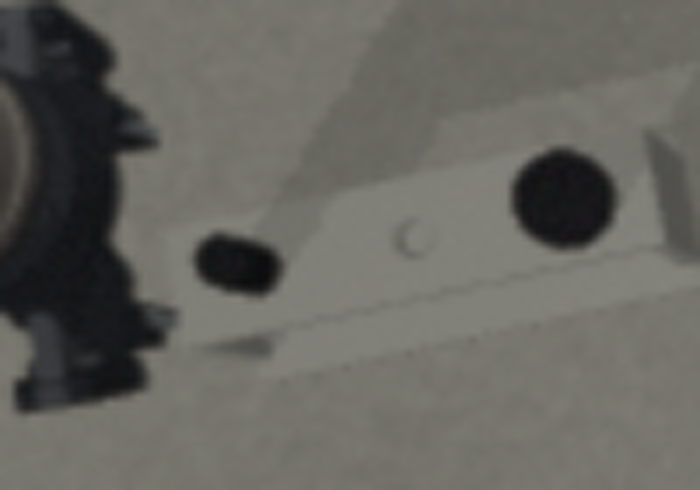

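View pics/s1.png

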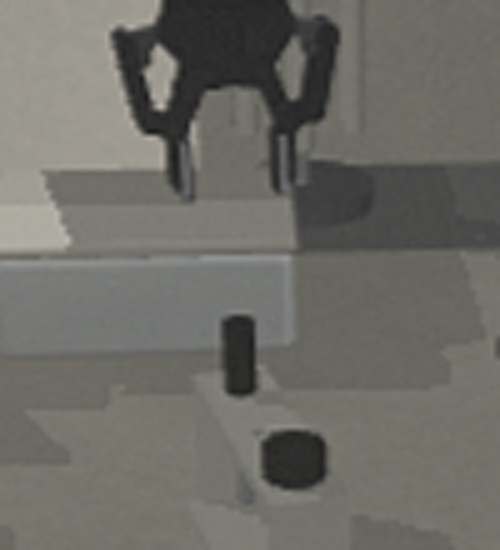

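The side view shows the finger tips at crop x 180 and 284, centred above the head (x 239). I'll check the calibration against the projected TCP.

Run:
```python
from h import *
T=cam("top");S=cam("side")
for c,n,k in((T,"top",(90,180,7)),(S,"side",(170,60,5))):
    for X in((494.8,336.6,209),(494.8,336,125)):
        p=P(c,X);print(n,X,p.round(1),"crop",((p+.5-k[:2])*k[2]).round(0))
```

```text
top (494.8, 336.6, 209) [112.9 214.7] crop [164. 247.]
top (494.8, 336, 125) [123.3 217.5] crop [237. 266.]
side (494.8, 336.6, 209) [216.7 106.9] crop [236. 237.]
side (494.8, 336, 125) [217.8 131.4] crop [242. 360.]
```

The tips sit higher in the side view than predicted. I'll descend to just above the head and look again.

Call:
arm_command(increments=[0,0.4,0,0,0.5,0,0.8,0,0,0.5,0,0.9,0,0,0.5,0,0.9,0,0,0.5,0,0.9,0,0,0.5])

```text
time_s: 2.1
position: [496.3, 335.9, 165.1]
ee_rot: [-1.565, -0.144, 0.142]
contact_force: [0.5, -0.6, -1.2]
grip_width: 0.502
```

Run:
```python
from h import *
plan((494.8,336,110),10)
T=cam("top");S=cam("side")
cv2.imwrite("pics/t2.png",cv2.resize(T["color"][180:250,90:190],None,fx=7,fy=7,interpolation=2))
cv2.imwrite("pics/s2.png",cv2.resize(S["color"][60:170,170:270],None,fx=5,fy=5,interpolation=2))
p=env.observe()["position"]
for c,n,k in((T,"top",(90,180,7)),(S,"side",(170,60,5))):
        q=P(c,p);print(n,q.round(1),"crop",((q+.5-k[:2])*k[2]).round(0))
```

```text
t 2.1 pos [496.3 335.9 165.1] jawdeg 10.4 toolx [0.984 0.181 0.001] y [ 0.001  0.001 -1.   ] z [-0.181  0.984  0.001] F [ 0.5 -0.6 -1.2] grip 0.502 j7 -0.33
 shift units [-0.03   1.102  0.006]
 turn about tool y: 0.4  (tool y down => world cw)
top [118.7 215.5] crop [205. 252.]
side [217.9 119.9] crop [242. 302.]
```

View pics/t2.png

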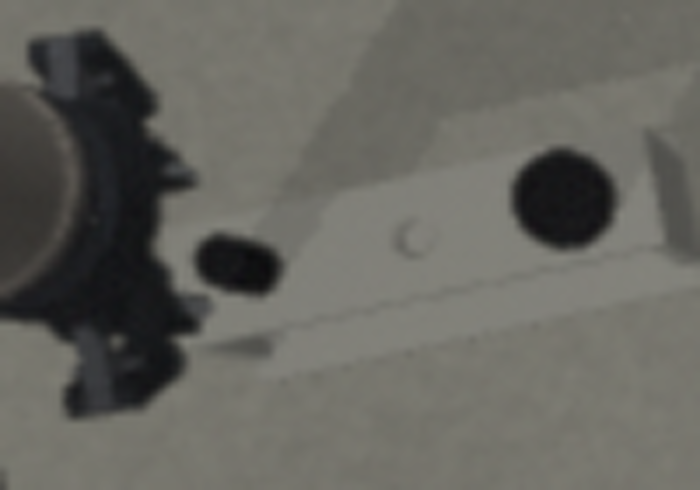

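View pics/s2.png

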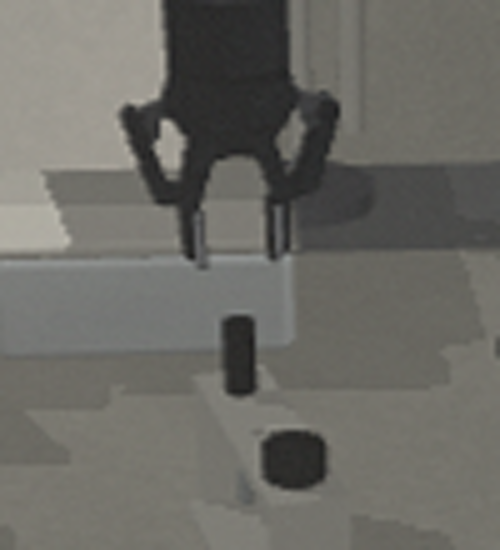

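Both views agree that the jaws straddle the head in x (side: tip midpoint at crop 238, head at 240). I'll descend and close.

Call:
arm_command(increments=[-0.02,0.4,0,0,0.5,-0.02,0.8,0,0,0.5,-0.02,1.12,0,0,0.5,-0.02,1.14,0,0,0.5,-0.02,1.14,0,0,0.5], newtons=40)

```text
time_s: 2.7
position: [495.5, 335.2, 107.8]
ee_rot: [-1.566, -0.143, 0.141]
contact_force: [-0.2, 0.8, 0.4]
grip_width: 0.5
```

Call:
arm_command(increments=[0,0,0,0,0.1,0,0,0,0,0.1,0,0,0,0,0.1,0,0,0,0,0.1,0,0,0,0,0.1], newtons=40)

```text
time_s: 3.2
position: [495.9, 335.6, 108.7]
ee_rot: [-1.565, -0.144, 0.14]
contact_force: [-1.0, -0.8, 5.5]
grip_width: 0.239
```

Run:
```python
from h import *
plan((494.8,336,240),10)
T=cam("top");S=cam("side")
cv2.imwrite("pics/t3.png",cv2.resize(T["color"][180:250,90:190],None,fx=7,fy=7,interpolation=2))
cv2.imwrite("pics/s3.png",cv2.resize(S["color"][60:170,170:270],None,fx=5,fy=5,interpolation=2))
```

```text
t 3.2 pos [495.9 335.6 108.7] jawdeg 10.4 toolx [0.984 0.18  0.002] y [ 0.002  0.002 -1.   ] z [-0.18   0.984  0.001] F [-1.  -0.8  5.5] grip 0.239 j7 -0.32
 shift units [-0.014 -2.625  0.016]
 turn about tool y: 0.4  (tool y down => world cw)
```

View pics/s3.png

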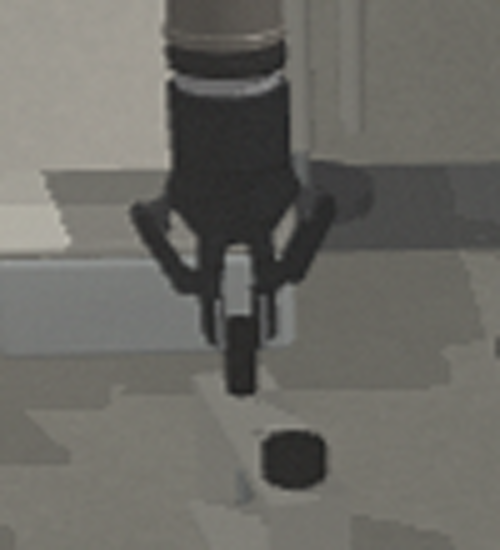

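View pics/t3.png

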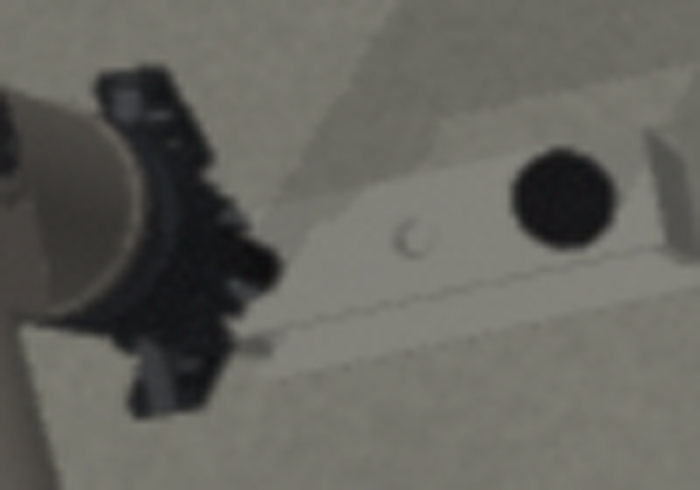

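The side view shows the pads on the upper half of the head (tips at crop y 345, head from 315 to 395). I'll lift a little and check that it holds straight.

Call:
arm_command(increments=[0,0,0,0,0.1,0,-0.2,0,0,0.1,0,-0.5,0,0,0.1,0,-0.8,0,0,0.1,0,-0.8,0,0,0.1,0,-0.8,0,0,0.1], newtons=60)

```text
time_s: 3.9
position: [495.1, 334.9, 146.9]
ee_rot: [-1.566, -0.142, 0.142]
contact_force: [-0.0, 0.5, -2.0]
grip_width: 0.23
```

Run:
```python
from h import *
plan((494.8,336,240),10)
T=cam("top");S=cam("side")
cv2.imwrite("pics/t4.png",cv2.resize(T["color"][180:250,90:190],None,fx=7,fy=7,interpolation=2))
cv2.imwrite("pics/s4.png",cv2.resize(S["color"][70:150,180:260],None,fx=7,fy=7,interpolation=2))
```

```text
t 3.9 pos [495.1 334.9 146.9] jawdeg 10.3 toolx [ 0.984  0.18  -0.   ] y [ 0. -0. -1.] z [-0.18   0.984 -0.   ] F [-0.   0.5 -2. ] grip 0.23 j7 -0.33
 shift units [-1.000e-03 -1.862e+00  2.200e-02]
 turn about tool y: 0.3  (tool y down => world cw)
```

View pics/s4.png

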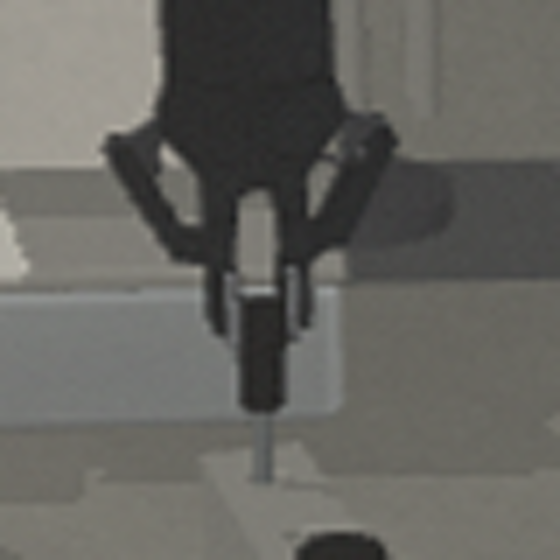

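View pics/t4.png

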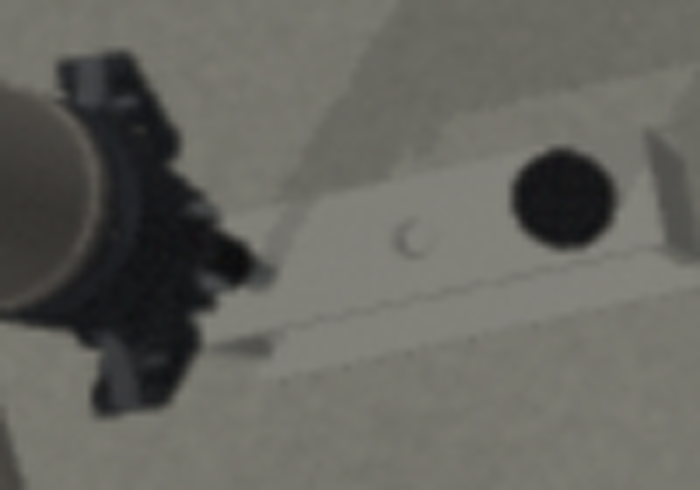

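The probe is lifted and hanging vertical. I'll raise it clear and carry it to above the eyelet.

Call:
arm_command(increments=[0,-0.5,0,0,0.1,0,-1,0,0,0.1,0,-1.5,0,0,0.1,0,-1.96,0,0,0.1,0,-1.96,0,0,0.1])

```text
time_s: 4.5
position: [496.8, 335.8, 247.9]
ee_rot: [-1.563, -0.146, 0.138]
contact_force: [0.4, 1.2, -1.2]
grip_width: 0.229
```

Run:
```python
from h import *
plan((529,-44,245),5)
```

```text
t 4.5 pos [496.8 335.8 247.9] jawdeg 10.4 toolx [0.984 0.18  0.006] y [ 0.005  0.003 -1.   ] z [-0.18   0.984  0.002] F [ 0.4  1.2 -1.2] grip 0.229 j7 -0.34
 shift units [-0.732  0.035 -7.589]
 turn about tool y: 5.4  (tool y down => world cw)
```

Call:
arm_command(increments=[-0.02,0,-0.2,0,0.1,-0.05,0,-0.6,0,0.1,-0.1,0,-1.1,0,0.1,-0.16,0,-1.7,0,0.1,-0.22,0,-2.3,0,0.1,-0.28,0,-2.9,0,0.1,-0.34,0,-3.5,0,0.1,-0.4,0,-4.1,0,0.1])

```text
time_s: 5.3
position: [510.8, 125.7, 243.3]
ee_rot: [-1.568, -0.137, 0.143]
contact_force: [0.9, 0.2, -1.4]
grip_width: 0.23
```

Call:
arm_command(increments=[-0.05,0,-0.6,1,0.1,-0.11,0,-1.2,2,0.1,-0.17,0,-1.8,3,0.1,-0.23,0,-2.4,4,0.1,-0.28,0,-2.9,5,0.1,-0.31,0,-3.3,5,0.1,-0.33,0,-3.49,5,0.1,-0.33,0,-3.49,5,0.1])

```text
time_s: 6.1
position: [525.9, -47.9, 244.1]
ee_rot: [-1.571, -0.067, 0.071]
contact_force: [-0.6, 1.2, -1.1]
grip_width: 0.232
```

Call:
arm_command(increments=[0,0,0,0,0.1,0,0,0,0,0.1,0,0,0,0,0.1])

```text
time_s: 6.4
position: [527.4, -43.4, 245.0]
ee_rot: [-1.569, -0.075, 0.076]
contact_force: [0.3, 0.5, -0.5]
grip_width: 0.229
```

Run:
```python
from h import *
plan((529,-44,245),5)
T=cam("top");S=cam("side")
cv2.imwrite("pics/t5.png",cv2.resize(T["color"][165:245,220:330],None,fx=7,fy=7,interpolation=2))
cv2.imwrite("pics/s5.png",cv2.resize(S["color"][90:250,190:290],None,fx=5,fy=3.75,interpolation=2)) if 0 else cv2.imwrite("pics/s5.png",cv2.resize(S["color"][110:260,180:300],None,fx=4,fy=4,interpolation=2))
```

```text
t 6.4 pos [527.4 -43.4 245. ] jawdeg 5.5 toolx [ 0.995  0.096 -0.   ] y [-0.     0.001 -1.   ] z [-0.096  0.995  0.001] F [ 0.3  0.5 -0.5] grip 0.229 j7 0.27
 shift units [ 0.03  -0.001 -0.016]
 turn about tool y: 0.5  (tool y down => world cw)
```

View pics/s5.png

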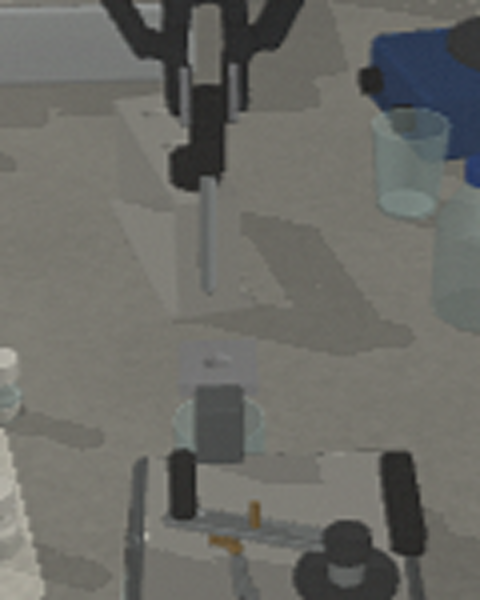

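View pics/t5.png

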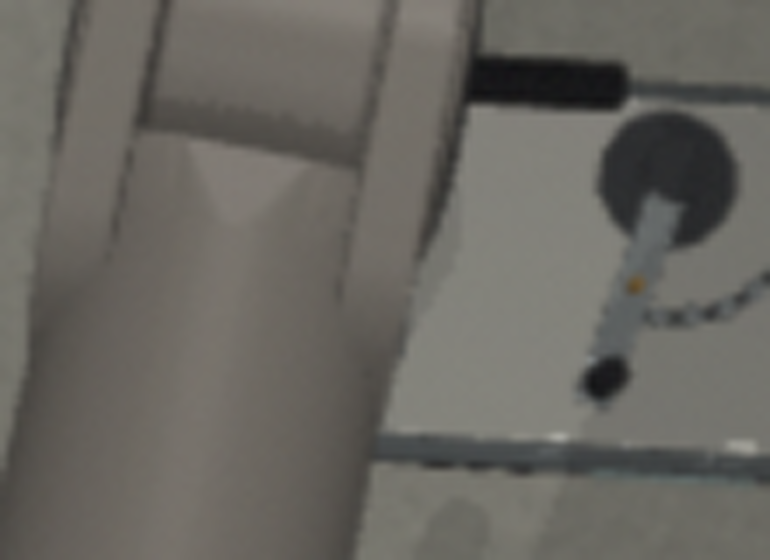

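The side view shows the rod upright with its tip near crop (208,292), above the hole at (217,361). The arm hides the top view here. I'll lower until the tip is just over the hole and compare.

Call:
arm_command(increments=[0.02,0.3,-0.02,0,0.1,0.02,0.6,-0.02,0,0.1,0.02,0.88,-0.02,0,0.1,0.02,0.88,-0.02,0,0.1,0.02,0.88,-0.02,0,0.1])

```text
time_s: 7.0
position: [528.6, -45.5, 201.3]
ee_rot: [-1.57, -0.074, 0.074]
contact_force: [0.3, 0.3, -0.7]
grip_width: 0.232
```

Run:
```python
from h import *
plan((528.7,-44.2,195),5)
S=cam("side")
p=env.observe()["position"]
k=(215,150,10)
cr=lambda q:((q+.5-k[:2])*k[2]).round(0)
print("collar pred",cr(P(S,p+[0,0,-8.5])),"tip pred",cr(P(S,p+[0,0,-93.5])),"hole(z98) pred",cr(P(S,(528.7,-44.2,98))),cr(P(S,(528.7,-44.2,100))))
cv2.imwrite("pics/s6.png",cv2.resize(S["color"][150:210,215:255],None,fx=10,fy=10,interpolation=2))
```

```text
t 7.0 pos [528.6 -45.5 201.3] jawdeg 5.4 toolx [ 0.996  0.094 -0.   ] y [-0. -0. -1.] z [-0.094  0.996 -0.   ] F [ 0.3  0.3 -0.7] grip 0.232 j7 0.29
 shift units [0.004 0.126 0.025]
 turn about tool y: 0.4  (tool y down => world cw)
collar pred [188. 193.] tip pred [195. 488.] hole(z98) pred [194. 518.] [194. 512.]
```

View pics/s6.png

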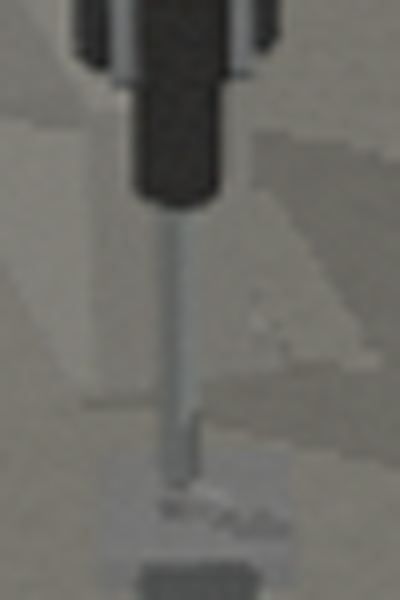

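The tip is at crop u=180 and the plate/hole centre is at u≈197, so I need about +4 mm in x and about +1 mm in y.

Call:
arm_command(increments=[0.08,0,0.02,0,0.1,0.08,0,0.02,0,0.1,0.08,0,0.02,0,0.1])

```text
time_s: 7.35
position: [532.9, -44.4, 201.6]
ee_rot: [-1.57, -0.074, 0.073]
contact_force: [0.1, -0.2, -0.6]
grip_width: 0.23
```

Run:
```python
from h import *
plan((532.7,-43.2,195),5)
S=cam("side")
cv2.imwrite("pics/s7.png",cv2.resize(S["color"][150:210,215:255],None,fx=10,fy=10,interpolation=2))
```

```text
t 7.35 pos [532.9 -44.4 201.6] jawdeg 5.4 toolx [0.996 0.094 0.001] y [ 0.001 -0.    -1.   ] z [-0.094  0.996 -0.   ] F [ 0.1 -0.2 -0.6] grip 0.23 j7 0.29
 shift units [-0.001  0.131  0.023]
 turn about tool y: 0.4  (tool y down => world cw)
```

View pics/s7.png

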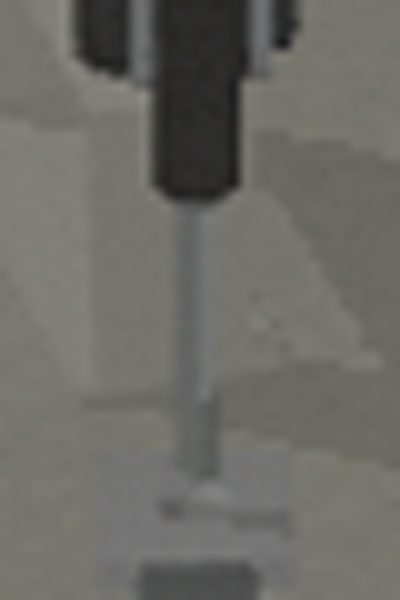

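The tip is now at u≈198, in line with the hole. I'll lower slowly while feeling for contact.

Call:
arm_command(increments=[0,0.06,0,0,0.1,0,0.12,0,0,0.1,0,0.18,0,0,0.1,0,0.24,0,0,0.1,0,0.24,0,0,0.1])

```text
time_s: 7.9
position: [531.9, -44.3, 188.4]
ee_rot: [-1.569, -0.072, 0.074]
contact_force: [-0.2, -0.2, -2.3]
grip_width: 0.231
```

Run:
```python
from h import *
plan((532.7,-43.2,180),5)
S=cam("side")
cv2.imwrite("pics/s8.png",cv2.resize(S["color"][150:210,215:255],None,fx=10,fy=10,interpolation=2))
```

```text
t 7.9 pos [531.9 -44.3 188.4] jawdeg 5.4 toolx [ 0.996  0.093 -0.001] y [-0.001  0.    -1.   ] z [-0.093  0.996  0.   ] F [-0.2 -0.2 -2.3] grip 0.231 j7 0.29
 shift units [0.018 0.168 0.021]
 turn about tool y: 0.4  (tool y down => world cw)
```

View pics/s8.png

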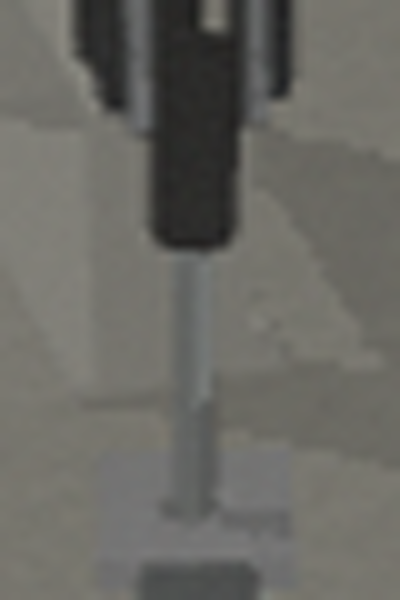

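Call:
arm_command(increments=[0.01,0.05,0,0,0.1,0.01,0.1,0,0,0.1,0.01,0.15,0,0,0.1,0.01,0.2,0,0,0.1,0.01,0.2,0,0,0.1])

```text
time_s: 8.45
position: [532.5, -44.3, 178.6]
ee_rot: [-1.569, -0.073, 0.074]
contact_force: [0.8, 0.3, -1.3]
grip_width: 0.234
```

Run:
```python
from h import *
plan((532.7,-43.2,120),5)
S=cam("side")
cv2.imwrite("pics/s9.png",cv2.resize(S["color"][150:210,215:255],None,fx=10,fy=10,interpolation=2))
```

```text
t 8.45 pos [532.5 -44.3 178.6] jawdeg 5.4 toolx [ 0.996  0.093 -0.001] y [-0.001  0.    -1.   ] z [-0.093  0.996  0.   ] F [ 0.8  0.3 -1.3] grip 0.234 j7 0.29
 shift units [0.006 1.172 0.021]
 turn about tool y: 0.4  (tool y down => world cw)
```

View pics/s9.png

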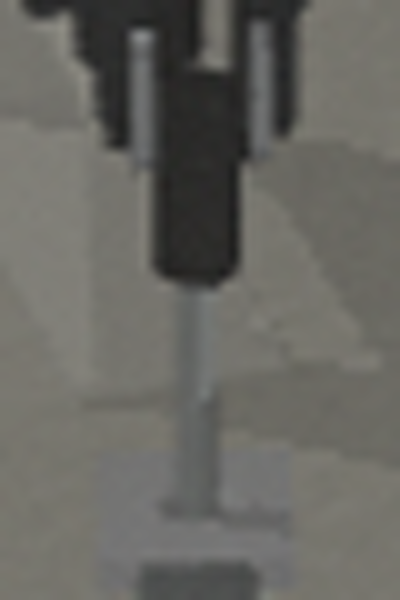

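The rod end is now in the hole: the head dropped while the rod still meets the plate at v≈517, with no force. I'll go on down.

Call:
arm_command(increments=[0,0.15,0,0,0.1,0,0.3,0,0,0.1,0,0.45,0,0,0.1,0,0.6,0,0,0.1,0,0.75,0,0,0.1,0,0.9,0,0,0.1,0,1.05,0,0,0.1,0,1.2,0,0,0.1])

```text
time_s: 9.3
position: [532.9, -44.4, 118.5]
ee_rot: [-1.57, -0.073, 0.073]
contact_force: [0.4, -0.1, -0.8]
grip_width: 0.228
```

Call:
arm_command(increments=[0,0.04,0,0,0.1,0,0.08,0,0,0.1,0,0.1,0,0,0.1,0,0.1,0,0,0.1])

```text
time_s: 9.7
position: [532.9, -44.3, 114.2]
ee_rot: [-1.569, -0.074, 0.073]
contact_force: [-0.4, -0.3, -2.0]
grip_width: 0.232
```

Run:
```python
from h import *
plan((532.7,-43.2,109),5)
S=cam("side")
cv2.imwrite("pics/s10.png",cv2.resize(S["color"][150:210,215:255],None,fx=10,fy=10,interpolation=2))
```

```text
t 9.7 pos [532.9 -44.3 114.2] jawdeg 5.4 toolx [0.996 0.093 0.   ] y [ 0.  0. -1.] z [-0.093  0.996  0.   ] F [-0.4 -0.3 -2. ] grip 0.232 j7 0.32
 shift units [-0.003  0.104  0.023]
 turn about tool y: 0.4  (tool y down => world cw)
```

View pics/s10.png

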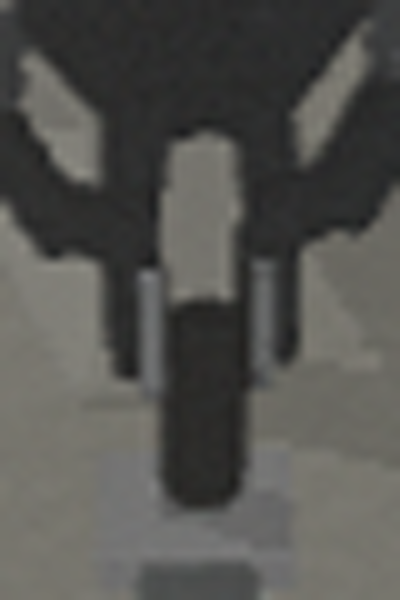

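Call:
arm_command(increments=[0,0.03,0,0,0.1,0,0.06,0,0,0.1,0,0.08,0,0,0.1,0,0.08,0,0,0.1])

```text
time_s: 10.15
position: [532.9, -44.3, 109.9]
ee_rot: [-1.57, -0.073, 0.073]
contact_force: [-0.1, 0.5, -1.9]
grip_width: 0.232
```

Call:
arm_command(increments=[0,0.02,0,0,0.1,0,0.04,0,0,0.1,0,0.04,0,0,0.1])

```text
time_s: 10.45
position: [532.9, -44.4, 108.8]
ee_rot: [-1.569, -0.074, 0.073]
contact_force: [-2.4, 0.0, 3.9]
grip_width: 0.233
```

It made contact at 108.8 mm, as predicted (108.5). Releasing.

Call:
arm_command(increments=[0,0,0,0,0.5,0,0,0,0,0.5,0,0,0,0,0.5,0,0,0,0,0.5])

```text
time_s: 10.85
position: [533.0, -44.4, 108.0]
ee_rot: [-1.57, -0.074, 0.073]
contact_force: [0.8, 0.2, 0.5]
grip_width: 0.503
```

Run:
```python
from h import *
plan((532.7,-43.2,109),5)
S=cam("side")
cv2.imwrite("pics/s11.png",cv2.resize(S["color"][150:210,215:255],None,fx=10,fy=10,interpolation=2))
```

```text
t 10.85 pos [533.  -44.4 108. ] jawdeg 5.4 toolx [0.996 0.093 0.   ] y [ 0. -0. -1.] z [-0.093  0.996 -0.   ] F [0.8 0.2 0.5] grip 0.503 j7 0.33
 shift units [-0.004 -0.02   0.025]
 turn about tool y: 0.4  (tool y down => world cw)
```

View pics/s11.png

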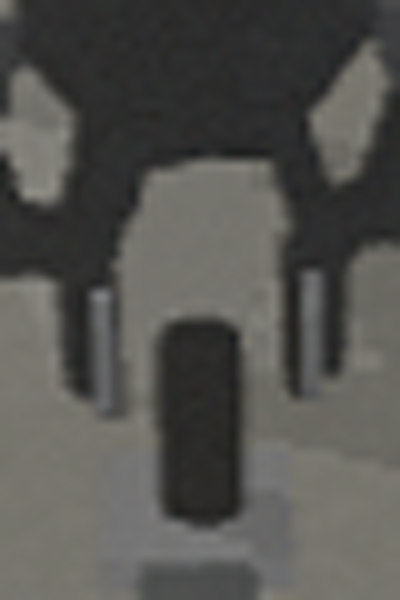

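The probe stands upright on the eyelet with the fingers clear. I'll raise the tool and look at the lever.

Call:
arm_command(increments=[0,-0.2,0,0,0.5,0,-0.6,0,0,0.5,0,-1.1,0,0,0.5,0,-1.6,0,0,0.5,0,-1.9,0,0,0.5,0,-1.9,0,0,0.5])

```text
time_s: 11.5
position: [535.0, -44.9, 206.4]
ee_rot: [-1.57, -0.079, 0.068]
contact_force: [0.0, 0.8, -0.5]
grip_width: 0.5
```

Run:
```python
from h import *
T=cam("top");S=cam("side")
np.set_printoptions(suppress=True,precision=3)
print(blob(T["color"],(298,212,314,226),60),blob(S["color"],(218,218,232,243),65))
for nm,p,c,z in(("probe side",None,S,125),):
    print(blob(S["color"],(225,178,245,205),60))
plan((503.5,-180,205),100)
cv2.imwrite("pics/t12.png",cv2.resize(T["color"][165:245,220:330],None,fx=7,fy=7,interpolation=2))
cv2.imwrite("pics/s12.png",cv2.resize(S["color"][170:300,200:300],None,fx=4.5,fy=4.5,interpolation=2))
```

```text
[([306.12, 218.48], [304, 216, 6, 6], 25)] [([225.35, 230.83], [222, 223, 7, 17], 103)]
[([234.65, 191.45], [231, 182, 8, 20], 148)]
t 11.6 pos [532.9 -44.3 203.2] jawdeg 5.4 toolx [0.996 0.093 0.   ] y [ 0.  0. -1.] z [-0.093  0.996  0.   ] F [-0.4  1.1  0.3] grip 0.502 j7 0.29
 shift units [-0.838 -0.037 -2.646]
 turn about tool y: 85.4  (tool y down => world cw)
```

View pics/t12.png

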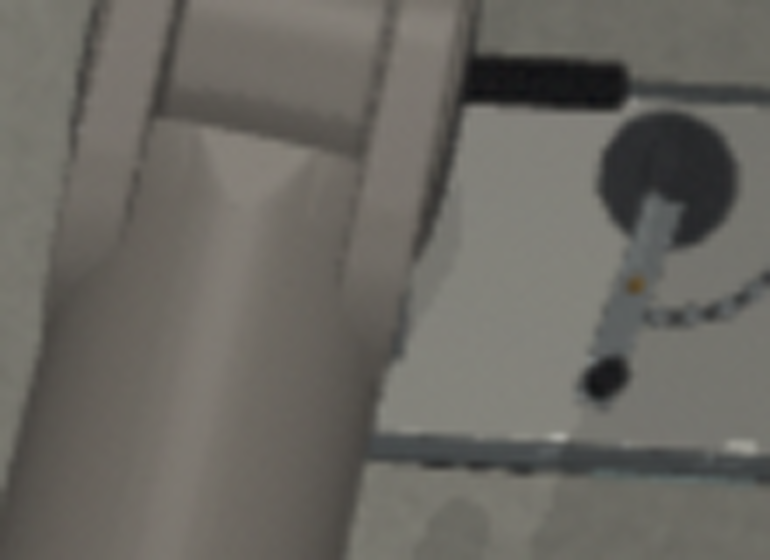

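View pics/s12.png

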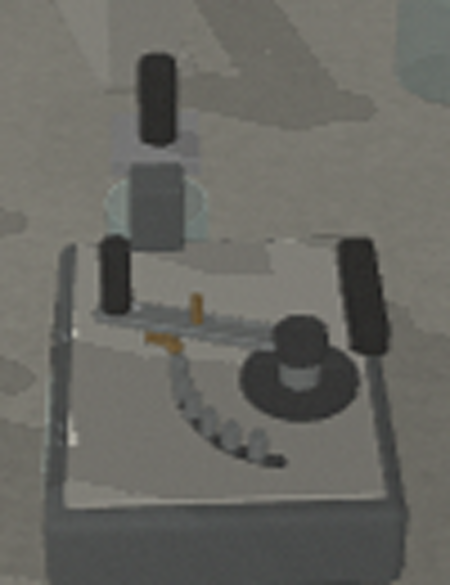

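The probe head is seated (side crop (157,100)) and the knob is at (115,275), unmoved. I'll move above the knob, turning the jaws across the lever's swing direction.

Call:
arm_command(increments=[-0.1,0,-0.35,7,0.5,-0.2,0,-0.7,14,0.5,-0.3,0,-1.05,21,0.5,-0.4,0,-1.4,28,0.5,-0.5,0,-1.75,35,0.5,-0.6,0,-2.1,42,0.5,-0.7,0,-2.4,49,0.5,-0.79,0,-2.65,56,0.5])

```text
time_s: 12.4
position: [504.6, -180.7, 201.6]
ee_rot: [-1.458, 0.697, -0.693]
contact_force: [0.3, -0.7, -0.5]
grip_width: 0.501
```

Call:
arm_command(increments=[0,0,0,7,0.5,0,0,0,14,0.5,0,0,0,21,0.5,0,0,0,28,0.5,0,0,0,35,0.5,0,0,0,39,0.5,0,0,0,39,0.5,0,0,0,39,0.5])

```text
time_s: 13.2
position: [505.3, -179.7, 202.2]
ee_rot: [-1.214, 1.205, -1.202]
contact_force: [-0.2, 0.3, 0.5]
grip_width: 0.496
```

Run:
```python
from h import *
T=cam("top");S=cam("side")
np.set_printoptions(suppress=True,precision=3)
plan((506,-180,140),90)
print(onz(S,(234.65,191.45),125), "pivot/hub side", P(S,(506,-180,205)))
cv2.imwrite("pics/t13.png",cv2.resize(T["color"][165:245,240:350],None,fx=7,fy=7,interpolation=2))
cv2.imwrite("pics/s13.png",cv2.resize(S["color"][150:290,190:290],None,fx=4.2,fy=4.2,interpolation=2))
```

```text
t 13.3 pos [ 505.6 -179.8  202.6] jawdeg -89.6 toolx [ 0.007 -1.    -0.   ] y [-0.001  0.    -1.   ] z [ 1.     0.007 -0.001] F [ 0.4 -0.5  0.7] grip 0.5 j7 -0.98
 shift units [0.004 1.253 0.009]
 turn about tool y: 0.4  (tool y down => world cw)
[531.335 -39.9   125.   ] pivot/hub side [225.307 195.249]
```

View pics/t13.png

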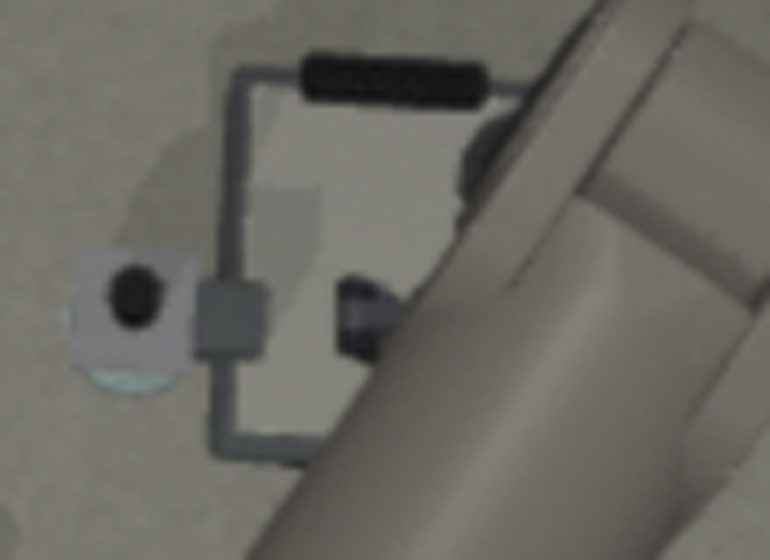

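View pics/s13.png

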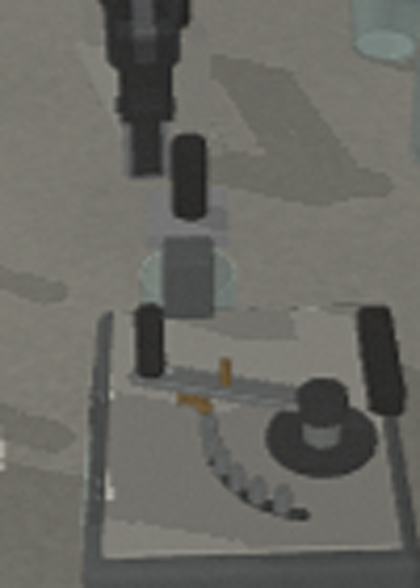

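The side view has the fingers (crop x 146) in line with the knob (149), allowing for the known camera bias. Descending.

Call:
arm_command(increments=[0,0.4,0,0,0.5,0,0.8,0,0,0.5,0,1.2,0,0,0.5,0,1.5,0,0,0.5,0,1.5,0,0,0.5])

```text
time_s: 13.8
position: [504.1, -178.9, 125.9]
ee_rot: [-1.215, 1.209, -1.201]
contact_force: [-0.7, -1.0, -0.1]
grip_width: 0.5
```

Run:
```python
from h import *
S=cam("side")
np.set_printoptions(suppress=True,precision=3)
plan((505.6,-180.5,91),90)
cv2.imwrite("pics/s14.png",cv2.resize(S["color"][170:270,200:290],None,fx=6,fy=6,interpolation=2))
```

```text
t 13.85 pos [ 505.1 -179.6  127.3] jawdeg -89.6 toolx [ 0.007 -1.    -0.001] y [-0.002  0.001 -1.   ] z [ 1.     0.007 -0.002] F [ 0.6 -0.3 -0.1] grip 0.499 j7 -0.93
 shift units [0.019 0.726 0.011]
 turn about tool y: 0.4  (tool y down => world cw)
```

View pics/s14.png

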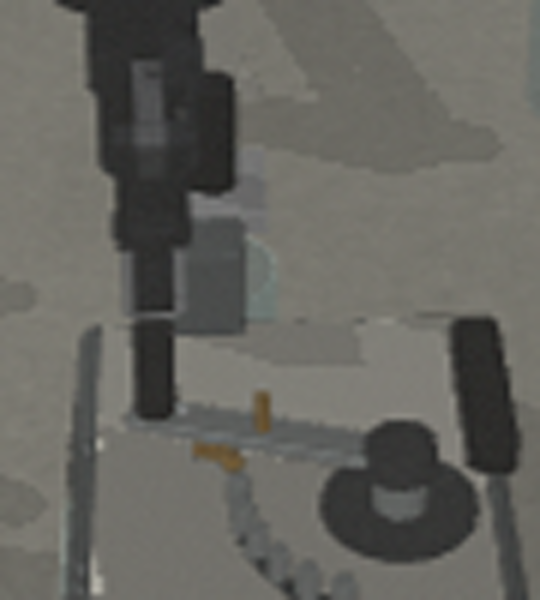

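The finger (centre 152) and the knob (153) are in line. Down to z = 91.

Call:
arm_command(increments=[0.01,0.2,0,0,0.5,0.01,0.4,0,0,0.5,0.01,0.6,0,0,0.5,0.01,0.72,0,0,0.5,0.01,0.72,0,0,0.5])

```text
time_s: 14.35
position: [505.1, -180.0, 90.9]
ee_rot: [-1.213, 1.207, -1.203]
contact_force: [-0.6, -0.6, -0.1]
grip_width: 0.503
```

Run:
```python
from h import *
S=cam("side");T=cam("top")
np.set_printoptions(suppress=True,precision=3)
plan((505.6,-180.5,91),90)
cv2.imwrite("pics/s15.png",cv2.resize(S["color"][170:270,200:290],None,fx=6,fy=6,interpolation=2))
cv2.imwrite("pics/t15.png",cv2.resize(T["color"][165:245,240:350],None,fx=7,fy=7,interpolation=2))
```

```text
t 14.45 pos [ 506.  -180.6   92.1] jawdeg -89.6 toolx [ 0.006 -1.     0.   ] y [-0. -0. -1.] z [ 1.     0.006 -0.   ] F [-0.6 -0.5  1.2] grip 0.503 j7 -0.9
 shift units [-0.001  0.021 -0.007]
 turn about tool y: 0.4  (tool y down => world cw)
```

View pics/s15.png

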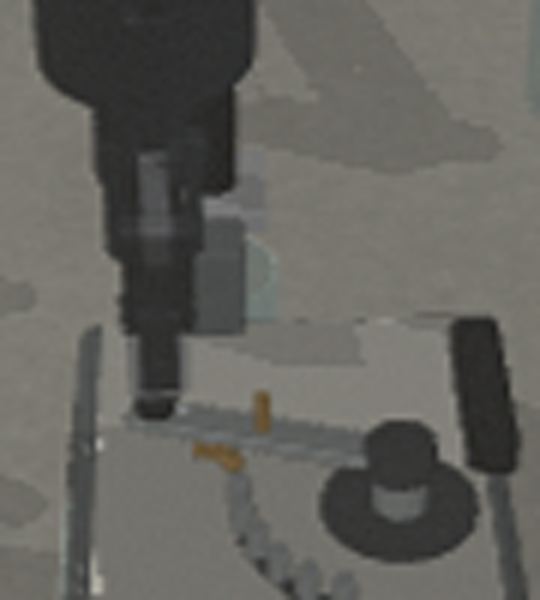

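View pics/t15.png

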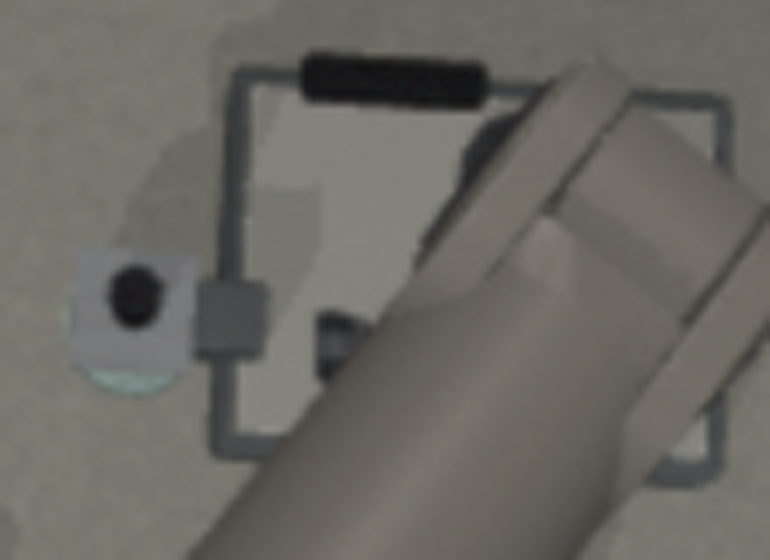

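The fingers straddle the knob. Closing.

Call:
arm_command(increments=[0,0,0,0,0.05,0,0,0,0,0.05,0,0,0,0,0.05,0,0,0,0,0.05,0,0,0,0,0.05,0,0,0,0,0.05], newtons=40)

```text
time_s: 15.05
position: [506.3, -181.4, 92.7]
ee_rot: [-1.212, 1.204, -1.207]
contact_force: [0.8, -2.9, 3.7]
grip_width: 0.161
```

Run:
```python
from h import *
S=cam("side")
np.set_printoptions(suppress=True,precision=3)
plan((505.6,-180.5,91),90)
cv2.imwrite("pics/s16.png",cv2.resize(S["color"][170:270,200:290],None,fx=6,fy=6,interpolation=2))
```

```text
t 15.1 pos [ 506.3 -181.4   92.7] jawdeg -89.7 toolx [ 0.006 -1.     0.001] y [ 0.001 -0.001 -1.   ] z [1.    0.006 0.001] F [-0.9 -1.9  4. ] grip 0.16 j7 -0.9
 shift units [-0.017  0.033 -0.014]
 turn about tool y: 0.3  (tool y down => world cw)
```

View pics/s16.png

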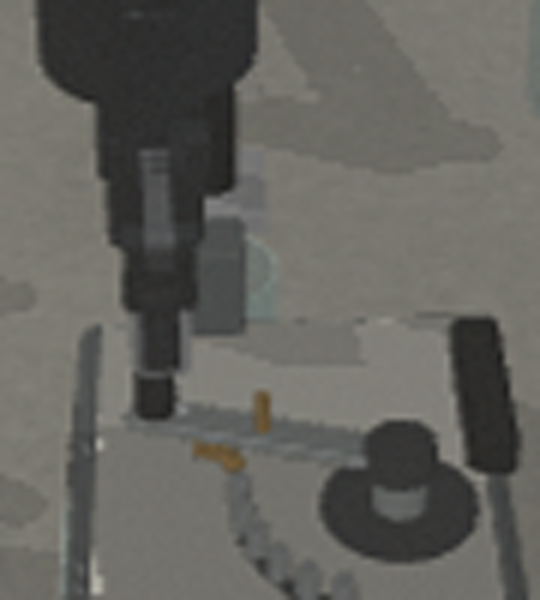

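The knob is gripped (opening 0.16, about 14 mm). Now I'll estimate the pivot direction.

Run:
```python
from h import *
np.set_printoptions(suppress=True,precision=2)
T=cam("top");S=cam("side")
X,e=tri(T,(314.9,190.2),S,(266.1,254.8));print(X,e)
K,_=tri(T,(306.05,218.55),S,(225.35,230.7));print(K)
for X in (X,onz(T,(314.9,190.2),60),onz(T,(314.9,190.2),64)):
    d=K-X;print(X,d[:2],np.hypot(*d[:2]),np.degrees(np.arctan2(d[1],d[0])))
# bar points at z=88: top-view crop7 pts
q=lambda u,v:(u/7+240-.5,v/7+165-.5)
a=onz(T,q(521,208),88);b=onz(T,q(458,390),88);c=onz(T,q(495,285),88);print(a,b,c,np.degrees(np.arctan2(*(b-a)[[1,0]])),np.degrees(np.arctan2(*(b-c)[[1,0]])))
```

```text
[ 592.99 -212.13   61.  ] [[-0.0, 0.18], [0.24, -0.04]]
[ 503.25 -180.06  110.66]
[ 592.99 -212.13   61.  ] [-89.74  32.07] 95.29471231216942 160.33478432900714
[ 593.71 -212.28   60.  ] [-90.45  32.22] 96.01994282787979 160.3964079442176
[ 593.08 -211.74   64.  ] [-89.83  31.68] 95.24864843268742 160.57611168975248
[ 577.34 -205.63   88.  ] [ 500.51 -179.39   88.  ] [ 544.65 -194.73   88.  ] 161.14307429807846 160.82856947089616
```

```bash
cat >> h.py <<'E'
TH0=np.radians(160.4)
def arc(phi): # cumulative tool units (x,z) from phi=0; tool x=(0.006,-1), z=(1,0.006)
    d=95*np.array([np.cos(TH0+phi)-np.cos(TH0),np.sin(TH0+phi)-np.sin(TH0)])
    return np.round(np.array([0.006*d[0]-d[1],d[0]+0.006*d[1]])/50,2)
def feel(n=4,P0=(506.1,-181.0)):
    fs=[];ps=[]
    for i in range(n):
        o=env.observe();fs.append(o["contact_force"]);ps.append(o["position"]);
        if i<n-1: env.camera("side")
    f=np.mean(fs,0);p=np.mean(ps,0);piv=np.array(P0)-95*np.array([np.cos(TH0),np.sin(TH0)])
    r=p[:2]-piv;th=np.arctan2(r[1],r[0]);phi=(th-TH0+np.pi)%(2*np.pi)-np.pi
    t=np.array([-np.sin(th),np.cos(th)]);u=np.array([np.cos(th),np.sin(th)])
    print("t %.2f phi %.3f r %.1f push %.2f radial %.2f Fz %.1f sd %.2f grip %.3f pos"%(o["time_s"],phi,np.hypot(*r),-f[:2]@t,f[:2]@u,f[2],np.std(np.array(fs)[:,:2]@t),o["grip_width"]),p.round(1))
E
python3 - <<'E'
from h import *
p=np.array([0,0.])
for k in range(0,26):
    c=arc(0.04*k);print(round(.04*k,2),c,np.round(c-p,2));p=c
feel()
E
```

```text
0.0 [0. 0.] [0. 0.]
0.04 [ 0.07 -0.02] [ 0.07 -0.02]
0.08 [ 0.14 -0.05] [ 0.07 -0.03]
0.12 [ 0.22 -0.06] [ 0.08 -0.01]
0.16 [ 0.29 -0.08] [ 0.07 -0.02]
0.2 [ 0.37 -0.09] [ 0.08 -0.01]
0.24 [ 0.44 -0.1 ] [ 0.07 -0.01]
0.28 [ 0.52 -0.11] [ 0.08 -0.01]
0.32 [ 0.59 -0.11] [0.07 0.  ]
0.36 [ 0.67 -0.11] [0.08 0.  ]
0.4 [ 0.75 -0.11] [0.08 0.  ]
0.44 [ 0.82 -0.11] [0.07 0.  ]
0.48 [ 0.9 -0.1] [0.08 0.01]
0.52 [ 0.97 -0.09] [0.07 0.01]
0.56 [ 1.05 -0.07] [0.08 0.02]
0.6 [ 1.12 -0.05] [0.07 0.02]
0.64 [ 1.19 -0.03] [0.07 0.02]
0.68 [ 1.27 -0.01] [0.08 0.02]
0.72 [1.34 0.02] [0.07 0.03]
0.76 [1.41 0.04] [0.07 0.02]
0.8 [1.48 0.08] [0.07 0.04]
0.84 [1.55 0.11] [0.07 0.03]
0.88 [1.61 0.15] [0.06 0.04]
0.92 [1.68 0.19] [0.07 0.04]
0.96 [1.74 0.23] [0.06 0.04]
1.0 [1.8  0.28] [0.06 0.05]
t 15.35 phi 0.003 r 94.7 push -3.02 radial -0.38 Fz 4.5 sd 0.52 grip 0.162 pos [ 506.3 -181.4   92.6]
```

Call:
arm_command(increments=[0.04,0,-0.01,0,0.05,0.07,0,-0.02,0,0.05,0.07,0,-0.02,0,0.05])

```text
time_s: 15.65
position: [506.3, -181.3, 92.6]
ee_rot: [-1.209, 1.204, -1.201]
contact_force: [0.8, 1.5, 7.7]
grip_width: 0.163
```

```bash
python3 -c "
from h import *
feel(3)"
```

```text
t 15.75 phi 0.003 r 94.7 push 1.53 radial -0.10 Fz 7.1 sd 0.27 grip 0.161 pos [ 506.3 -181.3   92.6]
```

Call:
arm_command(increments=[0.04,0,-0.02,0,0.05,0.07,0,-0.03,0,0.05,0.07,0,-0.03,0,0.05])

```text
time_s: 16.05
position: [505.8, -182.8, 92.6]
ee_rot: [-1.207, 1.203, -1.199]
contact_force: [1.7, 4.3, 7.5]
grip_width: 0.165
```

```bash
python3 -c "
from h import *
feel(3)"
```

```text
t 16.15 phi 0.019 r 94.7 push 4.52 radial -0.30 Fz 6.8 sd 0.17 grip 0.161 pos [ 505.8 -182.8   92.6]
```

The arm is compliant, about 1.2 N/mm. I'll go on in small steps.

Call:
arm_command(increments=[0.04,0,-0.01,0,0.05,0.08,0,-0.01,0,0.05,0.08,0,-0.01,0,0.05])

```text
time_s: 16.45
position: [504.9, -185.2, 92.5]
ee_rot: [-1.207, 1.204, -1.195]
contact_force: [0.4, 7.0, 10.3]
grip_width: 0.162
```

```bash
python3 -c "
from h import *
feel(3)"
```

```text
t 16.55 phi 0.046 r 94.8 push 6.01 radial 1.67 Fz 9.7 sd 0.69 grip 0.163 pos [ 504.9 -185.2   92.5]
```

Call:
arm_command(increments=[0.04,0,-0.01,0,0.05,0.07,0,-0.02,0,0.05,0.07,0,-0.02,0,0.05])

```text
time_s: 16.85
position: [504.3, -187.4, 92.5]
ee_rot: [-1.206, 1.204, -1.192]
contact_force: [0.7, 8.9, 10.9]
grip_width: 0.164
```

```bash
python3 -c "
from h import *
feel(3)"
```

```text
t 16.95 phi 0.069 r 94.8 push 8.27 radial 1.74 Fz 10.6 sd 0.43 grip 0.163 pos [ 504.3 -187.3   92.5]
```

Call:
arm_command(increments=[0.04,0,-0.01,0,0.05,0.08,0,-0.01,0,0.05,0.08,0,-0.01,0,0.05])

```text
time_s: 17.25
position: [502.2, -193.0, 92.4]
ee_rot: [-1.208, 1.207, -1.194]
contact_force: [-2.6, 6.9, 11.4]
grip_width: 0.165
```

```bash
python3 -c "
from h import *
feel(3)"
```

```text
t 17.35 phi 0.132 r 95.5 push 5.83 radial 3.53 Fz 10.9 sd 0.39 grip 0.163 pos [ 502.2 -192.9   92.4]
```

Push went 4.5 → 6.0 → 8.3 → 5.8 N with a forward jump, so that is the first click (crest near 0.09 rad). I'll continue.

Call:
arm_command(increments=[0.04,0,-0.01,0,0.05,0.07,0,-0.01,0,0.05,0.07,0,-0.01,0,0.05])

```text
time_s: 17.65
position: [501.8, -194.5, 92.4]
ee_rot: [-1.207, 1.207, -1.19]
contact_force: [-2.0, 10.1, 13.4]
grip_width: 0.166
```

```bash
python3 -c "
from h import *
feel(3)"
```

```text
t 17.75 phi 0.148 r 95.6 push 8.66 radial 4.28 Fz 13.1 sd 0.67 grip 0.164 pos [ 501.8 -194.5   92.4]
```

Call:
arm_command(increments=[0.04,0,-0.01,0,0.05,0.08,0,-0.01,0,0.05,0.08,0,-0.01,0,0.05])

```text
time_s: 18.05
position: [500.2, -200.0, 92.3]
ee_rot: [-1.208, 1.209, -1.192]
contact_force: [-4.4, 7.9, 11.8]
grip_width: 0.164
```

```bash
python3 -c "
from h import *
feel(3)"
```

```text
t 18.15 phi 0.208 r 96.2 push 6.66 radial 5.15 Fz 12.6 sd 0.50 grip 0.164 pos [ 500.2 -200.    92.3]
```

Call:
arm_command(increments=[0.04,0,0,0,0.05,0.07,0,0,0,0.05,0.07,0,0,0,0.05])

```text
time_s: 18.45
position: [499.8, -202.7, 92.3]
ee_rot: [-1.208, 1.21, -1.19]
contact_force: [-5.0, 8.9, 14.4]
grip_width: 0.166
```

```bash
python3 -c "
from h import *
feel(3)"
```

```text
t 18.55 phi 0.236 r 96.3 push 8.15 radial 5.75 Fz 14.1 sd 0.25 grip 0.160 pos [ 499.8 -202.7   92.3]
```

The push pattern repeats every 0.06 rad or so, which is too close for teeth 0.24 rad apart. It could be stick-slip, so I'll look.

Run:
```python
from h import *
S=cam("side");T=cam("top")
cv2.imwrite("pics/s17.png",cv2.resize(S["color"][200:280,205:285],None,fx=7,fy=7,interpolation=2))
cv2.imwrite("pics/t17.png",cv2.resize(T["color"][165:245,240:350],None,fx=7,fy=7,interpolation=2))
from scipy.optimize import least_squares
p=np.array([[506.3,-181.4],[505.8,-182.8],[504.9,-185.2],[504.3,-187.3],[502.2,-192.9],[501.8,-194.5],[500.2,-200],[499.8,-202.7]])
r=least_squares(lambda c:np.hypot(*(p-c).T)-95,[595,-212]);print(r.x,r.fun.round(2))
print(env.observe()["joint_efforts"].round(2))
```

```text
[ 593.15915007 -220.26285677] [ 0.16  0.05 -0.03 -0.22 -0.01 -0.08  0.14 -0.  ]
[  3.51 -29.25   9.97 -18.43   0.87  -3.31  -0.33]
```

View pics/s17.png

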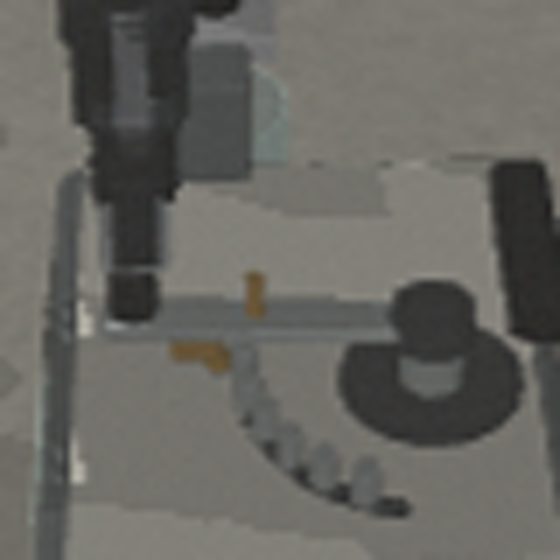

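View pics/t17.png

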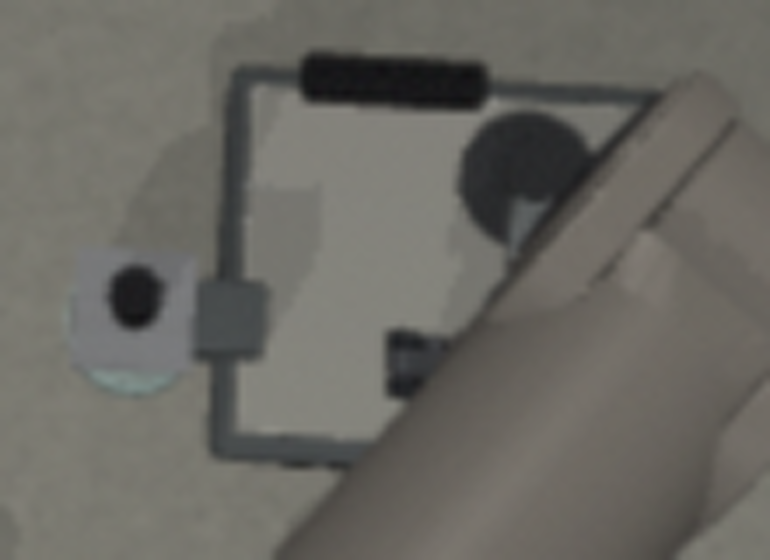

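The lever has turned cleanly. The knob turning in the tight grip adds friction, which explains the stick-slip. I'll turn the tool along with the lever to relieve it, starting with a check of the moment.

```bash
sed -i 's/,"sd"/,"sd"/' h.py
cat >> h.py <<'E'
def tq():
    o=env.observe();M=Ro.from_rotvec(o["ee_rot"]).as_matrix();print(" torque",o["ft_torque"].round(2),"jaw",round(np.degrees(np.arctan2(M[1,0],M[0,0])),2),"tool y",M[:,1].round(3))
E
python3 -c "
from h import *
feel(2);tq()"
```

```text
t 18.70 phi 0.236 r 96.3 push 7.76 radial 5.62 Fz 14.3 sd 0.14 grip 0.162 pos [ 499.9 -202.7   92.3]
 torque [1.93 1.06 0.33] jaw -89.35 tool y [-0.004  0.012 -1.   ]
```

Call:
arm_command(increments=[0,0,-0.02,-4,0.05,0,-0.02,-0.04,-8,0.05,0,-0.04,-0.06,-12,0.05,0,-0.04,-0.06,-12,0.05], newtons=25)

```text
time_s: 19.1
position: [498.6, -206.5, 92.8]
ee_rot: [-1.3, 1.049, -1.045]
contact_force: [4.1, 2.5, -3.4]
grip_width: 0.161
```

```bash
python3 -c "
from h import *
feel(3);tq()"
```

```text
t 19.20 phi 0.279 r 97.2 push 2.47 radial -4.59 Fz -4.7 sd 0.24 grip 0.165 pos [ 498.6 -206.8   92.9]
 torque [ 0.38 -1.01 -0.09] jaw -77.61 tool y [ 0.     0.004 -1.   ]
```

```bash
cat >> h.py <<'E'
PIV=np.array([595.6,-212.9])
def step(d=0.04,inward=0.0,down=0.0):
    o=env.observe();M=Ro.from_rotvec(o["ee_rot"]).as_matrix();p=o["position"][:2]
    r=p-PIV;th=np.arctan2(r[1],r[0])
    w=95*np.array([np.cos(th+d)-np.cos(th),np.sin(th+d)-np.sin(th)])-inward*np.array([np.cos(th),np.sin(th)])
    w=np.array([w[0],w[1],-down]);print(" next(d=%.2f): units"%d,(M.T@w/50).round(3),"turn",round(-np.degrees(d),1))
E
python3 -c "
from h import *
step(0.03,1.3,0.5)"
```

```text
next(d=0.03): units [0.062 0.01  0.01 ] turn -1.7
```

Call:
arm_command(increments=[0.03,0.01,0.005,-1,0.05,0.06,0.01,0.01,-2,0.05,0.06,0.01,0.01,-2,0.05])

```text
time_s: 19.5
position: [498.4, -212.1, 92.9]
ee_rot: [-1.317, 1.024, -1.021]
contact_force: [2.7, 2.0, -5.3]
grip_width: 0.163
```

```bash
python3 -c "
from h import *
feel(3);tq();step(0.03)
S=cam('side');cv2.imwrite('pics/s18.png',cv2.resize(S['color'][200:280,205:285],None,fx=7,fy=7,interpolation=2))"
```

```text
t 19.60 phi 0.334 r 97.2 push 2.35 radial -3.11 Fz -5.5 sd 0.28 grip 0.164 pos [ 498.4 -212.1   92.9]
 torque [ 0.46 -0.68 -0.05] jaw -75.64 tool y [-0.001  0.001 -1.   ]
 next(d=0.03): units [ 0.055 -0.    -0.014] turn -1.7
```

View pics/s18.png

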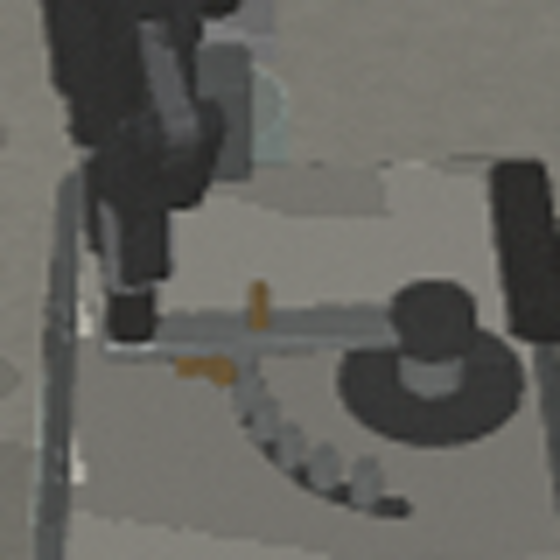

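Push has fallen to about 2.4 N and the lever ran forward, so the first real crest seems to be near 0.25 rad. To check, I'll read the tooth positions along the arc in the first top image.

Run:
```python
from h import *
T=cam("top");im=cv2.imread("pics/top0.png")
piv=np.array([593.2,-212.0])  # camera-frame pivot estimate
angs=np.radians(np.arange(150,275,1.0));rs=np.arange(40,75,1.0)
m=np.array([[P(T,(piv[0]+r*np.cos(a),piv[1]+r*np.sin(a),66)) for a in angs] for r in rs],np.float32)
w=cv2.remap(im,m[:,:,0],m[:,:,1],cv2.INTER_CUBIC)
cv2.imwrite("pics/pol.png",cv2.resize(w,None,fx=6,fy=6,interpolation=cv2.INTER_NEAREST))
g=w.mean(2)
for r in(48,52,54,56,58,60): print(r,[int(x) for x in g[r-40,8:]])
```

```text
48 [82, 77, 72, 69, 67, 68, 70, 75, 79, 84, 88, 93, 97, 101, 103, 106, 109, 110, 111, 112, 112, 112, 112, 112, 112, 112, 112, 113, 113, 113, 113, 112, 112, 112, 112, 112, 112, 112, 112, 112, 112, 112, 112, 111, 111, 111, 111, 112, 112, 111, 111, 111, 111, 111, 112, 112, 111, 111, 111, 111, 111, 112, 112, 111, 111, 111, 111, 111, 112, 111, 111, 111, 111, 111, 111, 111, 111, 112, 112, 112, 112, 111, 111, 111, 111, 112, 112, 112, 112, 111, 111, 111, 111, 112, 112, 112, 112, 111, 111, 111, 111, 111, 112, 112, 112, 111, 111, 111, 112, 112, 112, 112, 112, 112, 112, 112, 112]
52 [86, 83, 80, 77, 76, 78, 81, 85, 88, 91, 92, 92, 93, 95, 96, 98, 102, 105, 108, 111, 112, 113, 113, 114, 114, 113, 112, 112, 110, 109, 108, 107, 108, 109, 110, 111, 112, 112, 112, 112, 113, 114, 114, 113, 112, 111, 111, 112, 113, 113, 113, 113, 112, 112, 112, 112, 110, 109, 109, 110, 111, 112, 113, 112, 111, 111, 112, 112, 112, 111, 111, 112, 112, 112, 112, 111, 111, 111, 112, 112, 112, 111, 111, 112, 114, 117, 117, 116, 114, 112, 112, 114, 116, 118, 120, 120, 120, 119, 118, 116, 116, 116, 117, 117, 118, 119, 119, 1
[... 1400 characters left out ...]
6, 84, 90, 93, 96, 97, 96, 91, 81, 71, 65, 64, 66, 70, 74, 80, 88, 94, 97, 96, 91, 82, 70, 62, 60, 63, 67, 71, 75, 82, 92, 99, 107, 114, 117, 118, 120, 122, 123, 124, 124, 124, 124, 124, 124, 124, 124, 124]
60 [93, 93, 93, 93, 93, 93, 93, 93, 93, 92, 90, 84, 76, 72, 75, 82, 88, 91, 92, 89, 86, 81, 73, 65, 60, 57, 60, 65, 73, 81, 89, 93, 92, 89, 84, 78, 71, 62, 56, 54, 57, 63, 69, 77, 84, 90, 92, 91, 88, 83, 75, 66, 61, 60, 62, 67, 71, 78, 85, 90, 92, 92, 91, 87, 80, 72, 65, 64, 67, 74, 82, 89, 95, 99, 101, 102, 100, 90, 79, 67, 61, 62, 69, 77, 86, 95, 100, 101, 101, 98, 90, 79, 67, 59, 55, 57, 61, 67, 74, 85, 95, 103, 111, 113, 113, 115, 118, 121, 124, 124, 124, 124, 124, 124, 124, 124, 124]
```

View pics/pol.png

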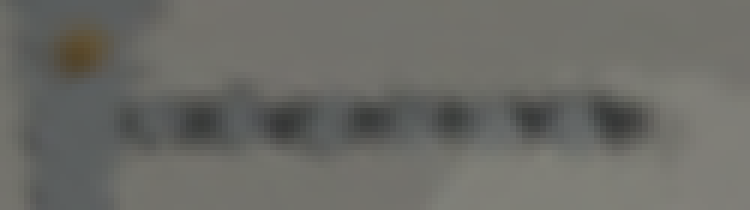

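In the first image the six light teeth lie at about 176, 189.5, 204, 218, 232.5 and 246°. With rest at 160.4°, crest 1 is at about 0.27 rad, crest 3 at about 0.75 and the third gap at about 0.87. So the first click was the one between 0.24 and 0.28, and the earlier bumps were grip friction. I'll continue, turning with the lever.

Call:
arm_command(increments=[0.03,0,-0.005,-1,0.05,0.055,0,0,-2,0.05,0.055,0,0,-2,0.05])

```text
time_s: 20.0
position: [498.4, -215.5, 93.0]
ee_rot: [-1.332, 0.998, -0.995]
contact_force: [2.9, 2.2, -9.0]
grip_width: 0.167
```

```bash
python3 -c "
from h import *
feel(3);tq();step(0.03)"
```

```text
t 20.10 phi 0.369 r 97.2 push 2.21 radial -2.48 Fz -8.8 sd 0.48 grip 0.163 pos [ 498.4 -215.5   93. ]
 torque [ 0.35 -0.32 -0.03] jaw -73.67 tool y [-0.002  0.    -1.   ]
 next(d=0.03): units [ 0.055 -0.    -0.014] turn -1.7
```

Call:
arm_command(increments=[0.03,0,-0.005,-1,0.05,0.055,0,0,-2,0.05,0.055,0,0,-2,0.05])

```text
time_s: 20.4
position: [498.5, -217.4, 93.0]
ee_rot: [-1.344, 0.973, -0.967]
contact_force: [-2.3, 5.3, -7.8]
grip_width: 0.162
```

```bash
python3 -c "
from h import *
feel(3);tq();step(0.03)"
```

```text
t 20.50 phi 0.389 r 97.2 push 4.20 radial 2.40 Fz -7.9 sd 0.84 grip 0.163 pos [ 498.5 -217.4   93. ]
 torque [ 0.87  0.62 -0.07] jaw -71.66 tool y [-0.003  0.002 -1.   ]
 next(d=0.03): units [ 0.055 -0.    -0.015] turn -1.7
```

The push rises at φ≈0.39, the foot of the second tooth, as predicted. On over tooth 2.

Call:
arm_command(increments=[0.03,0.02,-0.01,-1,0.05,0.055,0.02,-0.02,-2,0.05,0.055,0.02,-0.02,-2,0.05])

```text
time_s: 20.8
position: [498.8, -221.3, 92.9]
ee_rot: [-1.357, 0.946, -0.942]
contact_force: [-2.7, 3.4, -4.5]
grip_width: 0.159
```

```bash
python3 -c "
from h import *
feel(3);tq();step(0.03)"
```

```text
t 20.90 phi 0.429 r 97.2 push 4.11 radial 2.92 Fz -4.6 sd 0.45 grip 0.159 pos [ 498.8 -221.3   92.9]
 torque [ 0.76  0.75 -0.06] jaw -69.68 tool y [-0.002  0.001 -1.   ]
 next(d=0.03): units [ 0.055 -0.    -0.014] turn -1.7
```

Call:
arm_command(increments=[0.03,0,-0.01,-1,0.05,0.055,0,-0.02,-2,0.05,0.055,0,-0.02,-2,0.05])

```text
time_s: 21.2
position: [499.2, -224.7, 92.9]
ee_rot: [-1.37, 0.919, -0.917]
contact_force: [-4.0, 4.1, -3.5]
grip_width: 0.161
```

```bash
python3 -c "
from h import *
feel(3);tq();step(0.03)"
```

```text
t 21.30 phi 0.464 r 97.1 push 4.01 radial 3.19 Fz -3.4 sd 0.42 grip 0.163 pos [ 499.2 -224.7   92.9]
 torque [ 0.64  0.9  -0.04] jaw -67.7 tool y [-0.001 -0.    -1.   ]
 next(d=0.03): units [ 0.055  0.    -0.014] turn -1.7
```

Call:
arm_command(increments=[0.03,0,-0.01,-1,0.05,0.055,0,-0.02,-2,0.05,0.055,0,-0.02,-2,0.05])

```text
time_s: 21.6
position: [499.7, -227.9, 92.9]
ee_rot: [-1.382, 0.891, -0.891]
contact_force: [-3.5, 2.1, -3.2]
grip_width: 0.161
```

```bash
python3 -c "
from h import *
feel(3);tq();step(0.03)"
```

```text
t 21.70 phi 0.497 r 97.1 push 2.57 radial 3.86 Fz -2.9 sd 0.25 grip 0.162 pos [ 499.7 -227.9   92.9]
 torque [ 0.35  1.06 -0.09] jaw -65.71 tool y [-0.001 -0.001 -1.   ]
 next(d=0.03): units [ 0.055  0.    -0.014] turn -1.7
```

Push was 4.1 N from 0.39 to 0.46, then 2.6 at 0.50, so crest 2 (second click) is around 0.49. I'll continue through the descent to the third tooth.

Call:
arm_command(increments=[0.025,0,-0.02,-1,0.05,0.05,0,-0.03,-2,0.05,0.05,0,-0.03,-2,0.05])

```text
time_s: 22.0
position: [500.2, -230.7, 92.9]
ee_rot: [-1.393, 0.863, -0.865]
contact_force: [-2.8, 1.2, -2.7]
grip_width: 0.161
```

```bash
python3 -c "
from h import *
feel(3);tq();step(0.03)"
```

```text
t 22.10 phi 0.526 r 97.1 push 2.03 radial 3.09 Fz -3.3 sd 0.30 grip 0.163 pos [ 500.1 -230.6   92.9]
 torque [ 0.16  0.76 -0.11] jaw -63.68 tool y [ 0.001 -0.001 -1.   ]
 next(d=0.03): units [ 0.055  0.    -0.015] turn -1.7
```

Call:
arm_command(increments=[0.03,0,-0.01,-1,0.05,0.055,0,-0.02,-2,0.05,0.055,0,-0.02,-2,0.05])

```text
time_s: 22.4
position: [500.7, -233.5, 92.9]
ee_rot: [-1.404, 0.836, -0.839]
contact_force: [-2.6, 0.4, -3.1]
grip_width: 0.163
```

```bash
python3 -c "
from h import *
feel(3);tq();step(0.03)"
```

```text
t 22.50 phi 0.555 r 97.1 push 1.07 radial 2.43 Fz -3.2 sd 0.67 grip 0.166 pos [ 500.7 -233.4   92.9]
 torque [ 0.05  0.55 -0.21] jaw -61.67 tool y [ 0.001 -0.001 -1.   ]
 next(d=0.03): units [ 0.055  0.    -0.015] turn -1.7
```

Call:
arm_command(increments=[0.03,0,-0.01,-1,0.05,0.055,0,-0.02,-2,0.05,0.055,0,-0.02,-2,0.05])

```text
time_s: 22.8
position: [501.3, -236.2, 92.9]
ee_rot: [-1.415, 0.809, -0.812]
contact_force: [-0.6, 0.9, -2.6]
grip_width: 0.163
```

```bash
python3 -c "
from h import *
feel(3);tq();step(0.03)"
```

```text
t 22.90 phi 0.585 r 97.1 push 0.72 radial 1.12 Fz -3.2 sd 0.40 grip 0.163 pos [ 501.3 -236.2   92.9]
 torque [-0.15  0.22 -0.18] jaw -59.65 tool y [ 0.001 -0.001 -1.   ]
 next(d=0.03): units [ 0.055  0.    -0.015] turn -1.7
```

Call:
arm_command(increments=[0.03,0,-0.01,-1,0.05,0.055,0,-0.02,-2,0.05,0.055,0,-0.02,-2,0.05])

```text
time_s: 23.2
position: [501.9, -238.4, 92.8]
ee_rot: [-1.424, 0.783, -0.784]
contact_force: [0.4, 0.7, -3.0]
grip_width: 0.167
```

```bash
python3 -c "
from h import *
feel(3);tq();step(0.03)"
```

```text
t 23.30 phi 0.608 r 97.1 push 0.09 radial -0.36 Fz -2.9 sd 0.50 grip 0.161 pos [ 501.9 -238.4   92.8]
 torque [ 0.07 -0.05 -0.23] jaw -57.64 tool y [ 0.001  0.    -1.   ]
 next(d=0.03): units [ 0.055  0.    -0.016] turn -1.7
```

Adding the grip moment to the push gives a clean total lever torque: about 0.46 N m climbing and 0.25 to 0.3 N m descending. Crests 1 and 2 come out at about 0.25 and 0.49. I'll print that from here on.

```bash
cat >> h.py <<'E'
def tot(n=3):
    E=[];ph=[];tz=[];ra=[]
    for i in range(n):
        o=env.observe();f=o["contact_force"];r=o["position"][:2]-PIV;th=np.arctan2(r[1],r[0])
        t=np.array([-np.sin(th),np.cos(th)])
        E.append(-f[:2]@t*.097-o["ft_torque"][2]);ph.append((th-TH0)%(2*np.pi));tz.append(o["ft_torque"][2]);ra.append(f[:2]@[np.cos(th),np.sin(th)])
        if i<n-1: env.camera("side")
    print("t %.2f phi %.3f  TOTAL %.3f Nm (%.1f N eq) sd %.2f Tz %.2f rad %.1f Fz %.1f r %.1f"%(o["time_s"],np.mean(ph),np.mean(E),np.mean(E)/.095,np.std(E),np.mean(tz),np.mean(ra),f[2],np.hypot(*r)))
E
python3 -c "
from h import *
tot()"
```

```text
t 23.40 phi 0.607  TOTAL 0.276 Nm (2.9 N eq) sd 0.08 Tz -0.27 rad -0.7 Fz -2.6 r 97.1
```

Call:
arm_command(increments=[0.03,0,-0.01,-0.5,0.05,0.055,0,-0.015,-1,0.05,0.055,0,-0.015,-1,0.05])

```text
time_s: 23.7
position: [502.3, -240.1, 92.7]
ee_rot: [-1.428, 0.77, -0.769]
contact_force: [0.1, 4.1, 0.5]
grip_width: 0.166
```

```bash
python3 -c "
from h import *
tot();step(0.03)"
```

```text
t 23.80 phi 0.626  TOTAL 0.634 Nm (6.7 N eq) sd 0.05 Tz -0.25 rad -1.4 Fz -0.2 r 97.2
 next(d=0.03): units [ 0.055 -0.    -0.016] turn -1.7
```

Call:
arm_command(increments=[0.03,0,-0.01,-0.5,0.05,0.055,0,-0.015,-1,0.05,0.055,0,-0.015,-1,0.05])

```text
time_s: 24.1
position: [503.4, -243.6, 92.7]
ee_rot: [-1.434, 0.756, -0.757]
contact_force: [0.5, 4.1, 0.7]
grip_width: 0.16
```

```bash
python3 -c "
from h import *
tot();step(0.03)"
```

```text
t 24.20 phi 0.663  TOTAL 0.494 Nm (5.2 N eq) sd 0.04 Tz -0.08 rad -2.1 Fz 1.8 r 97.2
 next(d=0.03): units [ 0.055 -0.    -0.015] turn -1.7
```

Call:
arm_command(increments=[0.03,0,-0.01,-0.5,0.05,0.055,0,-0.015,-1,0.05,0.055,0,-0.015,-1,0.05])

```text
time_s: 24.5
position: [504.3, -246.3, 92.7]
ee_rot: [-1.439, 0.743, -0.743]
contact_force: [1.0, 4.9, 1.0]
grip_width: 0.164
```

```bash
python3 -c "
from h import *
tot();step(0.03)"
```

```text
t 24.60 phi 0.692  TOTAL 0.422 Nm (4.4 N eq) sd 0.04 Tz -0.04 rad -2.6 Fz 0.2 r 97.2
 next(d=0.03): units [ 0.055 -0.    -0.014] turn -1.7
```

The third tooth was met at 0.626 (total jumped from 0.28 to 0.63 N m). Crest expected near 0.73.

Call:
arm_command(increments=[0.025,0,-0.005,-0.7,0.05,0.05,0,-0.01,-1.4,0.05,0.05,0,-0.01,-1.4,0.05])

```text
time_s: 24.9
position: [505.3, -248.7, 92.7]
ee_rot: [-1.446, 0.724, -0.725]
contact_force: [0.5, 5.8, 0.5]
grip_width: 0.163
```

```bash
python3 -c "
from h import *
tot();step(0.03)"
```

```text
t 25.00 phi 0.719  TOTAL 0.409 Nm (4.3 N eq) sd 0.04 Tz 0.04 rad -2.6 Fz 1.2 r 97.2
 next(d=0.03): units [ 0.055  0.    -0.014] turn -1.7
```

Call:
arm_command(increments=[0.025,0,-0.005,-0.7,0.05,0.05,0,-0.01,-1.4,0.05,0.05,0,-0.01,-1.4,0.05])

```text
time_s: 25.3
position: [506.3, -251.2, 92.7]
ee_rot: [-1.453, 0.706, -0.706]
contact_force: [-0.6, 4.5, 1.8]
grip_width: 0.164
```

```bash
python3 -c "
from h import *
tot();step(0.03)"
```

```text
t 25.40 phi 0.747  TOTAL 0.366 Nm (3.9 N eq) sd 0.06 Tz 0.05 rad -2.3 Fz 1.2 r 97.2
 next(d=0.03): units [ 0.055  0.    -0.014] turn -1.7
```

Call:
arm_command(increments=[0.025,0,-0.005,-0.7,0.05,0.05,0,-0.01,-1.4,0.05,0.05,0,-0.01,-1.4,0.05])

```text
time_s: 25.7
position: [507.4, -253.7, 92.7]
ee_rot: [-1.459, 0.687, -0.688]
contact_force: [0.9, 5.0, 1.8]
grip_width: 0.163
```

```bash
python3 -c "
from h import *
tot();step(0.03)"
```

```text
t 25.80 phi 0.775  TOTAL 0.307 Nm (3.2 N eq) sd 0.04 Tz 0.08 rad -2.4 Fz 1.6 r 97.2
 next(d=0.03): units [ 0.055  0.    -0.014] turn -1.7
```

Total is falling (0.41 → 0.31), so crest 3 was passed at about 0.735. I'll continue gently down into the gap (expected at 0.855) and stop as soon as the next tooth is felt.

Call:
arm_command(increments=[0.025,0,-0.005,-0.8,0.05,0.05,0,-0.01,-1.6,0.05,0.05,0,-0.01,-1.6,0.05])

```text
time_s: 26.1
position: [508.6, -256.1, 92.7]
ee_rot: [-1.467, 0.665, -0.666]
contact_force: [1.8, 4.9, 2.0]
grip_width: 0.164
```

```bash
python3 -c "
from h import *
tot();step(0.02)"
```

```text
t 26.20 phi 0.803  TOTAL 0.251 Nm (2.6 N eq) sd 0.03 Tz 0.08 rad -3.3 Fz 0.7 r 97.1
 next(d=0.02): units [ 0.037  0.    -0.009] turn -1.1
```

Call:
arm_command(increments=[0.02,0,-0.005,-0.8,0.05,0.04,0,-0.01,-1.4,0.05,0.04,0,-0.01,-1.4,0.05])

```text
time_s: 26.5
position: [509.5, -257.9, 92.7]
ee_rot: [-1.472, 0.646, -0.647]
contact_force: [2.3, 3.5, 1.7]
grip_width: 0.159
```

```bash
python3 -c "
from h import *
tot();step(0.02)"
```

```text
t 26.60 phi 0.824  TOTAL 0.182 Nm (1.9 N eq) sd 0.08 Tz 0.06 rad -3.7 Fz 1.9 r 97.1
 next(d=0.02): units [ 0.037  0.    -0.009] turn -1.1
```

Call:
arm_command(increments=[0.02,0,-0.005,-0.5,0.05,0.035,0,-0.005,-1,0.05,0.035,0,-0.005,-1,0.05])

```text
time_s: 26.9
position: [510.2, -259.2, 92.7]
ee_rot: [-1.476, 0.633, -0.633]
contact_force: [1.1, 4.2, 2.1]
grip_width: 0.165
```

```bash
python3 -c "
from h import *
tot();step(0.02)"
```

```text
t 27.00 phi 0.839  TOTAL 0.263 Nm (2.8 N eq) sd 0.04 Tz 0.04 rad -2.8 Fz 2.9 r 97.1
 next(d=0.02): units [ 0.037 -0.    -0.01 ] turn -1.1
```

Call:
arm_command(increments=[0.015,0,-0.005,-0.5,0.05,0.025,0,-0.005,-0.8,0.05,0.025,0,-0.005,-0.8,0.05])

```text
time_s: 27.3
position: [510.7, -260.0, 92.7]
ee_rot: [-1.479, 0.623, -0.622]
contact_force: [0.1, 4.6, 4.1]
grip_width: 0.169
```

```bash
python3 -c "
from h import *
tot();step(0.02)"
```

```text
t 27.40 phi 0.849  TOTAL 0.329 Nm (3.5 N eq) sd 0.05 Tz 0.03 rad -2.4 Fz 4.1 r 97.1
 next(d=0.02): units [ 0.037 -0.    -0.01 ] turn -1.1
```

Call:
arm_command(increments=[0.01,0,0,-0.3,0.05,0.02,0,-0.005,-0.5,0.05,0.02,0,-0.005,-0.5,0.05])

```text
time_s: 27.7
position: [511.0, -260.7, 92.6]
ee_rot: [-1.481, 0.617, -0.615]
contact_force: [-0.0, 5.5, 4.8]
grip_width: 0.162
```

```bash
python3 -c "
from h import *
tot(5)
S=cam('side');cv2.imwrite('pics/s20.png',cv2.resize(S['color'][170:290,200:300],None,fx=5,fy=5,interpolation=2))
T=cam('top');cv2.imwrite('pics/t20.png',cv2.resize(T['color'][165:245,240:350],None,fx=7,fy=7,interpolation=2))"
```

```text
t 27.90 phi 0.856  TOTAL 0.496 Nm (5.2 N eq) sd 0.04 Tz -0.01 rad -2.2 Fz 5.3 r 97.1
```

View pics/s20.png

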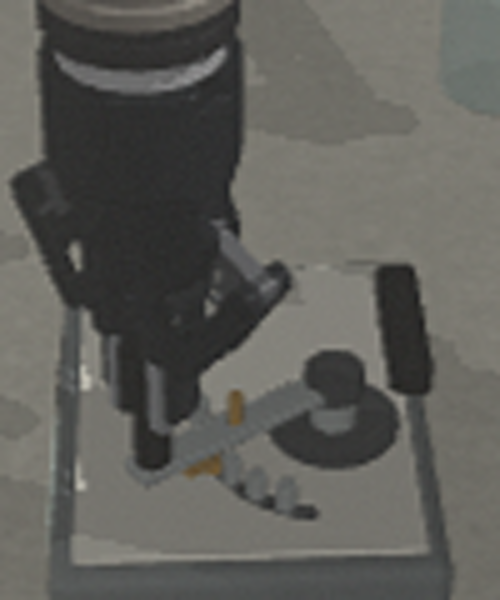

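View pics/t20.png

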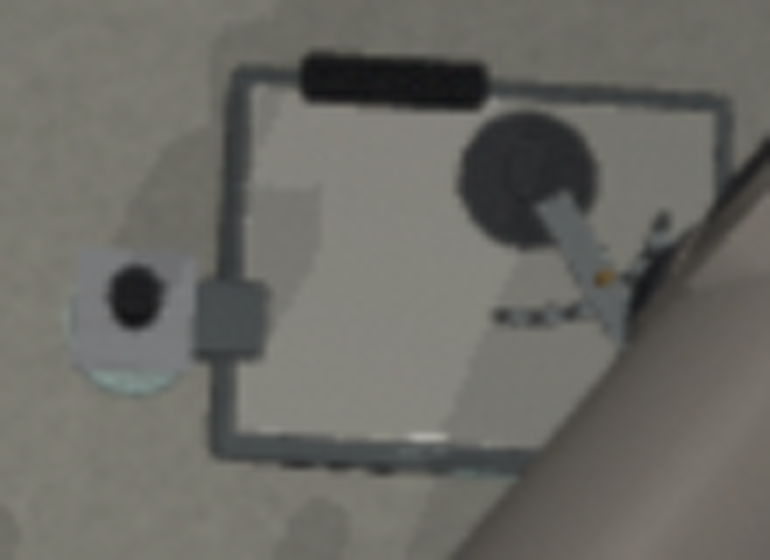

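The total jumped to 0.50 N m at φ=0.856, so the pin is down against the foot of tooth 4. The side view shows three teeth still ahead of the bar, at (230,465), (257,485) and (287,490). I'll ease back half a millimetre and check that it stays steady.

Call:
arm_command(increments=[-0.01,0,0,0,0.05,-0.01,0,0,0,0.05,-0.01,0,0,0,0.05,-0.01,0,0,0,0.05,-0.01,0,0,0,0.05,-0.01,0,0,0,0.05,-0.01,0,0,0,0.05,-0.01,0,0,0,0.05])

```text
time_s: 28.8
position: [510.9, -260.4, 92.6]
ee_rot: [-1.481, 0.616, -0.615]
contact_force: [0.4, 5.1, 4.1]
grip_width: 0.161
```

```bash
python3 -c "
from h import *
tot(5)
S=cam('side');cv2.imwrite('pics/s21.png',S['color'])
print(blob(S['color'],(225,178,245,205),60), onz(S,(234.65,191.45),125).round(1))
"
```

```text
t 29.00 phi 0.854  TOTAL 0.426 Nm (4.5 N eq) sd 0.04 Tz -0.02 rad -2.3 Fz 5.0 r 97.1
[([232.7, 180.07], [225, 178, 20, 6], 92), ([235.05, 195.61], [225, 183, 20, 22], 352)] [531.3 -39.9 125. ]
```

View pics/s21.png

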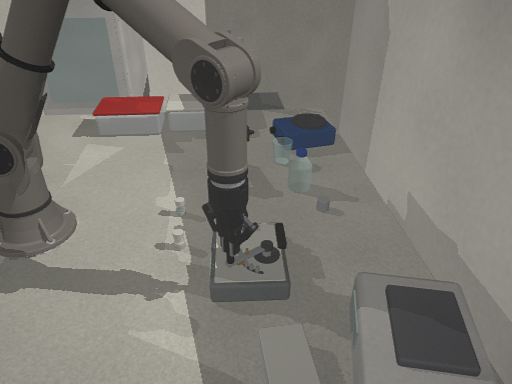

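The side view shows the gripper holding the knob at (230,258), with the vials, bottle and weight where they were. The top view still showed the probe seated on the eyelet. The lever is steady at 0.854 rad, so I'm handing in.

```bash
python3 -c "
from cell import env
print(env.job_done())"
```

```text
the job is handed in; nothing more can be done
None
```

I put the dip probe down through the eyelet and let go of it. I then swung the lever past three clicks, and the gripper was still holding it there when I handed the job in at about 29 s.

- **Probe:** It touched down with the tool at 108.8 mm, where 108.5 mm was predicted for the head sitting on the eyelet. After release it stood upright, and the last top view showed it still on the plate.
- **Clicks:** The crests came at about 0.25, 0.49 and 0.735 rad. The pin dropped into the third gap at about 0.855 rad, where the foot of the fourth tooth could be felt. I eased back 0.5 mm, and the lever held steady at 0.854 rad over the last second. The tooth positions in the first image agree with this, and three teeth are still ahead of the bar.
- **Surroundings:** The vials, bottle and weight looked unmoved in the last side view. The arm hid part of the rack there, so I did not recheck the stirrer.

**What disagreed:**
- **Early bumps:** The first ones I felt, below 0.2 rad, looked like a click at first. I put them down to the knob rubbing as it turned in the grip; after that I turned the tool with the lever and added the grip moment to the push.
- **Camera error:** The cameras disagreed with the arm by up to about 4 mm near the eyelet. I corrected for this by comparing the rod tip with the hole in the same picture.
- **Finger tips:** They looked 15 to 20 mm higher in the pictures than the stated tool point, so the head and the knob were gripped on their upper part.

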